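# Put the impression trays away in the divided tote

## Task

Put the clean impression trays away: draw the divided tote by its handle right out from under the bench shelf, lay every impression tray that is on the bench flat, open side up, in the compartment matching its size (two of a size go one behind the other), then slide the tote back under the shelf until it is fully home against its stop. Slide the tote along the bench rather than lifting it, and leave the bowl, plaster model and bottle alone.

Things in the scene. Friction and masses are not known exactly. Their poses are not given: they have to be found in the camera images.
- shelf: Fixed grey bench shelf (sizes in mm), 460 wide, 250 deep, underside 64 and top 80 above the bench. Origin: on the bench below its front edge, midway across the tote's bay. x points in under the shelf, away from the robot, y left along the edge, z up. The tote's bay is 240 wide (sides at y = +-120); two runners 12 high, 10 wide carry on its sides 90 in front of the edge. Stop bar inside: front at x = 210. White bottles fixed on top.
- tote: Loose grey divided tote, 0.5 kg, 30 mm high. Origin: underside level, below the grip point of its handle bar (14 wide in y, x -45 to 35, z 6 to 28, its end below x = -27 a boss 20 across). x points in under the shelf. Box: x 35 to 255, y +-116, walls and dividers 4, floor 3 thick. Compartments, all x 39 to 251: small trays y -112 to -52, medium y -48 to 24, large y 28 to 112.
- tote_home (a point): Point on the bench just in front of the shelf (axes like the shelf's) where the tote's origin (below its handle) is when the tote is fully home: back wall against the stop, only the handle and the front 10 mm of the box sticking out. The tote starts home or up to 40 mm short of it, between the bay's sides with 4 mm play each side.
- tote_out (a point): Point on the bench in front of the shelf (axes like the shelf's), 222 mm towards the robot from tote_home. With the tote's origin here the back wall of the tote is 12 mm clear of the shelf's edge and its rear part is still between the runners.
- tray_small_1: A small dental impression tray (up to two; may be absent): loose steel horseshoe pan, open on top and at the back, 48 mm wide (y), 44 long (x), walls 18 high, 60 g, on the bench open side up. Origin: underside, centre of the pan. A straight handle 10 wide (y) stands out of the rounded front, roughly towards the robot: x from -22 to -52, z 16 to 24; overall length 74.
- tray_small_2: A small dental impression tray (up to two; may be absent): loose steel horseshoe pan, open on top and at the back, 48 mm wide (y), 44 long (x), walls 18 high, 60 g, on the bench open side up. Origin: underside, centre of the pan. A straight handle 10 wide (y) stands out of the rounded front, roughly towards the robot: x from -22 to -52, z 16 to 24; overall length 74.
- tray_medium_1: A medium dental impression tray (up to two; may be absent): loose steel horseshoe pan, open on top and at the back, 60 mm wide (y), 53 long (x), walls 18 high, 60 g, on the bench open side up. Origin: underside, centre of the pan. A straight handle 10 wide (y) stands out of the rounded front, roughly towards the robot: x from -26.5 to -56.5, z 16 to 24; overall length 83.
- tray_medium_2: A medium dental impression tray (up to two; may be absent): loose steel horseshoe pan, open on top and at the back, 60 mm wide (y), 53 long (x), walls 18 high, 60 g, on the bench open side up. Origin: underside, centre of the pan. A straight handle 10 wide (y) stands out of the rounded front, roughly towards the robot: x from -26.5 to -56.5, z 16 to 24; overall length 83.
- tray_large_1: A large dental impression tray (up to two; may be absent): loose steel horseshoe pan, open on top and at the back, 72 mm wide (y), 62 long (x), walls 18 high, 60 g, on the bench open side up. Origin: underside, centre of the pan. A straight handle 10 wide (y) stands out of the rounded front, roughly towards the robot: x from -31 to -61, z 16 to 24; overall length 92.
- tray_large_2: A large dental impression tray (up to two; may be absent): loose steel horseshoe pan, open on top and at the back, 72 mm wide (y), 62 long (x), walls 18 high, 60 g, on the bench open side up. Origin: underside, centre of the pan. A straight handle 10 wide (y) stands out of the rounded front, roughly towards the robot: x from -31 to -61, z 16 to 24; overall length 92.
- bowl: Bystander: dark rubber mixing bowl, 110 mm across, 62 high, on the bench at the left. Origin: centre of its underside.
- cast: Bystander: white plaster model of a row of teeth, about 70 by 62 by 27 mm high, on the bench at the left. Origin: centre of its underside.
- bottle: Bystander: amber glass bottle with white cap, 60 mm across, about 120 high, standing on the bench at the left. Origin: centre of its underside.

How it is judged:
By the outcome, as a careful person would: the job done as asked, in the order asked, and still so for the second after the job is handed in, with the robot touching nothing.
Of tray_small_1, tray_small_2, tray_medium_1, tray_medium_2, tray_large_1, tray_large_2 only 4 to 6 are there at a start; the rules pass over those that are not, and their reading is None.
At some moment in a run one of tray_small_1, tray_small_2, tray_medium_1, tray_medium_2, tray_large_1, tray_large_2 may be knocked a few centimetres aside while the robot is not near it.
Once in a run the grip may slacken for a moment while it holds something.
It also fails if it takes over 210 s, if anything falls off the work surface, if the arm or the gripper's body presses on something with over 40 N, if the wrist force passes 120 N, or if a joint passes its speed limit or range.

## Robot

A 6-joint arm with a two-finger parallel gripper is mounted at the origin on the work surface. World frame = base frame: x ahead of the robot, y to its left, z up, the work surface at z = 0. Lengths are in m, angles in rad, forces in N, time in s.
With the tool pointing down it reaches from about 0.325 to 0.775 m from the base axis. Payload 9.3 kg.
Tool frame: the origin (TCP) lies on the centre line of the jaws, within the pads' length; the fingertips stand 25 mm ahead of it and the grasp point (between the pads) lies 6 mm ahead of it; z points along the fingers, y is the direction in which the jaws open and shut (so a half turn about z gives the same grasp; the last joint's range is limited). The gripper opens to 85 mm and grips with 20 to 120 N. Pads are 22 mm wide; open, the fingers measure 114 mm over their backs; the gripper's body (76 mm by 85 mm) begins 54 mm behind the grasp point. The pads swing forward as they close: fully open they stand 13 mm farther back than shut.
Start: joints at [-1.317, 0.259, 0.021, 1.334, 0, 1.418], TCP at [0.218, -0.505, 0.256] pointing down, gripper open.
Joint ranges: [-3.04, 3.04], [-0.91, 1.82], [-1.04, 1.36], [-1.92, 1.95], [-1.52, 1.45], [-3.14, 3.14]. Speed limits (rad/s): [2.22, 2.22, 2.79, 3.14, 3.14, 3.14].

## Interface

Orientations are given as a rotation vector (axis times angle).
In Python, from rig import * gives the robot as it stands. The module is installed in compiled form; this text tells all that it offers.
- The arm moves only by the tool arm_command, never from a script. Its argument "moves" is a list of rows, each an object of numbers: "rx", "ry", "rz": the turn, a rotation vector about the tool's x, y, z in rad; "dx", "dy", "dz": the shift along the tool's x, y, z in mm; "jaw": the gripper's target within -1 to 1 (fully open at 1, half-way at 0, shut at -1). In form: [{"rx": .., "ry": .., "rz": .., "dx": .., "dy": .., "dz": .., "jaw": ..}, ...]. A call has 1 to 20 rows; each row is the pose to reach, as a shift and turn from the pose commanded when the call began, along the tool's axes at that moment; what a row does not reach only later rows make up. A row lasts 1/12 s, in which the tool goes at most 41.7 mm and 7.16 degrees, less where a joint would pass 70% of its speed; a pose out of reach is approached as far as the arm can. A call with a gripper value outside its range is refused whole. The fingers move at their own pace and stop on an object; "squeeze" is the grip in N (left out, the last holds). Time passes only in rows, so rows that repeat a pose let the fingers close. It gives the time, the measured TCP pose, the force and the opening at its end, in the units of the state.
- get_state(): the state, without advancing time (a new reading comes with each control period).
- capture(name): name is "side" or "top"; returns (picture, depth): 420x560x3 uint8, blue, green, red; 420x560 float32, m along the optical axis (not along the pixel's ray), 0 where there is no reading.
- get_calibration(name): a dict with "intrinsics" (3x3 intrinsics, pixels), "position" and "rotation" of the camera in the world. Camera axes: x right, y up, looking along -z (the intrinsics and any distortion apply to the point x, -y, -z); pixel columns grow to the right and rows downward; lengths in m; the calibration is good to about 2 mm. A picture is of the moment at which its call begins. get_calibration takes no time and is no camera call.
- close_job(): hands the job in, once; it reports no verdict.
Trained networks look in the newest picture that a camera, given by its name, has taken for a name from the list of things; names that differ only in an ending like _2 or _b are one class to them, and where a whole thing is asked for, a point or a joint stands for the part that bears it (a point fixed in the world has none). Each returns a list of dicts, best first, with "p" (0 to 1); they miss things now and then, are a little off and sometimes report something else, mostly with a low value. They report only what shows in the picture. A call takes as long as a camera call.
- silhouettes(camera, label): "mask" (420x560 bool, what is visible of it) and "location" ([column, row] in pixels, amid what is visible of it).
- place_of(camera, label): "location" ([column, row] in pixels: a listed point, or the origin of a listed thing).
The state is a dict: "time_s": time; "joints": joint angles; "qd": joint speeds; "joint_efforts": joint torques, N m; "tcp_pos": TCP position; "orientation": TCP orientation; "force": force on the tool from outside, world axes, zero at the start; "torque": the same for the moment, N m; "gripper_width": finger opening in m.
Only numpy, scipy, OpenCV 4.12 (cv2) and the standard library are available. Lean on these libraries where they do the work, as an engineer would, in place of code of your own. Each camera call takes 0.05 s, during which the arm holds its last target.

## Working session

There is one attempt and no reset: what is moved stays moved. The work goes in short steps, Python scripts to look and compute and a tool call to move; the robot and the scene stay as the last step left them, time stands still between calls to the robot, and variables do not carry over. Pictures are saved under pics/ and viewed, and the job is handed in when it is done.

Besides the shell and the picture viewer there is one more tool, called after "Request:" as name(argument=value, ...), one argument or row to a line, values as JSON. arm_command: Moves the arm, as the interface text tells. Its arguments: {"type":"object","properties":{"moves":{"type":"array","items":{"type":"object","properties":{"rx":{"type":"number"},"ry":{"type":"number"},"rz":{"type":"number"},"dx":{"type":"number"},"dy":{"type":"number"},"dz":{"type":"number"},"jaw":{"type":"number"}}}},"squeeze":{"type":"number"}},"required":["moves"]}

```bash
mkdir -p pics
python3 - <<'E'
from rig import *
import cv2
s=get_state(); print(s)
for c in("top","side"):
    p,d=capture(c); cv2.imwrite(f"pics/{c}0.png",p)
    k=get_calibration(c); print(c,k)
E
```

```text
{'time_s': 0.0, 'joints': array([-1.31660386e+00,  2.59162279e-01,  2.07624804e-02,  1.33365585e+00,
        1.21319778e-05,  1.41816081e+00]), 'qd': array([ 1.61803142e-05, -1.12017760e-04,  1.51649573e-03, -3.76953816e-04,
       -6.52412658e-04, -5.23763266e-04]), 'joint_efforts': array([-1.11106635e-05, -5.55641019e+01,  3.44524777e+01,  1.36599029e-02,
       -2.40640702e-04,  6.04872781e-06]), 'tcp_pos': array([ 0.21755524, -0.50488835,  0.25568266]), 'orientation': array([-3.07558885e+00, -6.34391828e-01,  8.13384158e-05]), 'force': array([ 0.17920611, -0.07008123,  0.12523305]), 'torque': array([-0.01275931, -0.05677751, -0.00815223]), 'gripper_width': 0.08540376589121287}
top {'intrinsics': array([[512.9154505 ,   0.        , 277.88719547],
       [  0.        , 512.9154505 , 205.83507426],
       [  0.        ,   0.        ,   1.        ]]), 'position': array([0.39357048, 0.04752728, 1.22408218]), 'rotation': array([ 0.12754199, -0.14021353, -1.57222538])}
side {'intrinsics': array([[493.89794855,   0.        , 276.91680553],
       [  0.        , 493.89794855, 210.72589004],
       [  0.        ,   0.        ,   1.        ]]), 'position': array([ 0.47105285, -0.71912468,  0.93613145]), 'rotation': array([ 0.6927324 , -0.04766992, -0.16227312])}
```

View pics/top0.png

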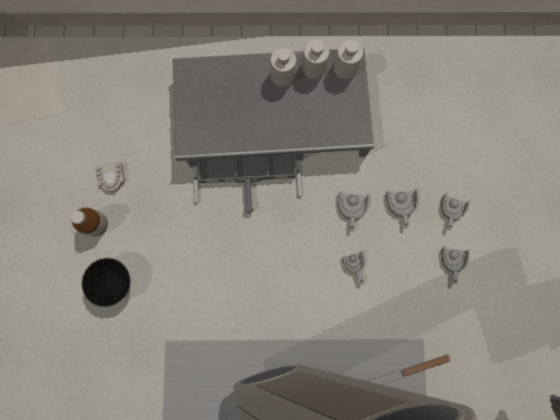

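View pics/side0.png

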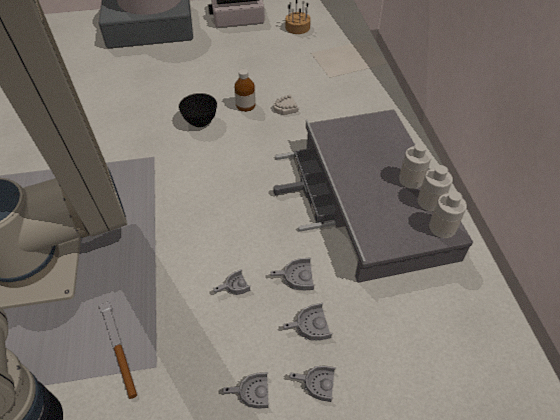

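```bash
cat > h.py <<'E'
from rig import *
import numpy as np, cv2
from scipy.spatial.transform import Rotation as R
def cal(c):
    k=get_calibration(c); return k['intrinsics'],np.array(k['position']),R.from_rotvec(k['rotation']).as_matrix()
def plane(c,uv,z):
    K,p,M=cal(c); uv=np.atleast_2d(uv).astype(float)
    r=np.c_[(uv[:,0]-K[0,2])/K[0,0],-(uv[:,1]-K[1,2])/K[1,1],-np.ones(len(uv))]@M.T
    return p+r*((z-p[2])/r[:,2])[:,None]
def cloud(c,d,mask=None):
    K,p,M=cal(c); m=(d>0) if mask is None else (d>0)&mask
    v,u=np.nonzero(m); z=d[v,u]
    P=np.c_[(u-K[0,2])/K[0,0]*z,-(v-K[1,2])/K[1,1]*z,-z]@M.T+p
    return P,np.c_[u,v]
def proj(c,P):
    K,p,M=cal(c); q=(np.atleast_2d(P)-p)@M
    return np.c_[K[0,0]*q[:,0]/-q[:,2]+K[0,2],-K[1,1]*q[:,1]/-q[:,2]+K[1,2]]
E
python3 - <<'E'
from h import *
for c in("top","side"):
    p,d=capture(c); np.save(f"d_{c}.npy",d); cv2.imwrite(f"pics/{c}1.png",p)
    P,uv=cloud(c,d); b=P[(abs(P[:,2])<.03)&(P[:,0]>.3)&(P[:,0]<.6)&(P[:,1]<-.05)&(P[:,1]>-.5)]
    print(c,"bench z",np.percentile(b[:,2],[5,25,50,75,95]).round(4))
    for l in("tray_small_1","tray_medium_1","tray_large_1"):
        for r in silhouettes(c,l):
            if r['p']<.1: continue
            m=r['mask']; Q,_=cloud(c,d,m); 
            v,u=np.nonzero(m); g=plane(c,np.c_[u,v],.017)[:,:2]
            (cx,cy),(w,h),a=cv2.minAreaRect((g*1000).astype(np.float32))
            print(c,l,round(r['p'],2),r['location'],"rect",round(cx),round(cy),round(w),round(h),round(a),"zmax",Q[:,2].max().round(3),m.sum())
        print("place",[(round(r['p'],2),np.round(r['location'],1).tolist(),plane(c,r['location'],0)[0,:2].round(4).tolist()) for r in place_of(c,l)])
    for l in("tote","tote_home","tote_out","shelf","bowl","cast","bottle"):
        print(l,[(round(r['p'],2),np.round(r['location'],1).tolist(),plane(c,r['location'],0)[0,:2].round(4).tolist()) for r in place_of(c,l)][:3])
E
```

```text
top bench z [-0.0053 -0.0029 -0.0013  0.0005  0.0042]
top tray_small_1 0.76 [356.2, 262.1] rect 455 -138 47 70 88 zmax 0.026 367
place [(0.77, [354.7, 263.7], [0.4636, -0.1448])]
top tray_medium_1 0.78 [450.6, 258.3] rect 458 -375 64 79 83 zmax 0.029 573
top tray_medium_1 0.7 [449.4, 205.5] rect 583 -378 64 77 72 zmax 0.027 545
top tray_medium_1 0.17 [401.7, 204.6] rect 593 -261 85 74 4 zmax 0.027 711
place [(0.98, [451.7, 262.2], [0.4658, -0.3763]), (0.92, [456.1, 206.2], [0.6011, -0.3957]), (0.29, [401.0, 203.2], [0.6091, -0.262])]
top tray_large_1 0.84 [402.0, 199.6] rect 594 -260 86 76 2 zmax 0.027 755
top tray_large_1 0.73 [350.5, 205.4] rect 587 -140 77 91 85 zmax 0.027 786
place [(0.76, [348.2, 205.3], [0.6046, -0.1335]), (0.72, [400.1, 204.4], [0.6062, -0.2597])]
tote [(0.76, [245.3, 192.9], [0.6364, 0.116])]
tote_home []
tote_out []
shelf [(0.82, [246.3, 167.9], [0.6989, 0.1138])]
bowl [(0.85, [113.3, 282.4], [0.4231, 0.4258])]
cast [(0.92, [111.4, 177.5], [0.6763, 0.4426])]
bottle [(0.65, [97.6, 223.9], [0.5623, 0.4701]), (0.53, [451.2, 261.4], [0.4677, -0.3753])]
side benc
[... 383 characters left out ...]
83 zmax 0.027 996
place [(0.96, [254.8, 390.0], [0.4759, -0.3783]), (0.8, [315.6, 383.2], [0.5921, -0.385]), (0.7, [244.6, 108.6], [0.5602, 0.457])]
side tray_large_1 0.87 [297.9, 273.4] rect 589 -147 82 88 86 zmax 0.027 876
side tray_large_1 0.73 [311.1, 323.5] rect 594 -267 93 83 2 zmax 0.026 1092
place [(0.72, [311.6, 325.5], [0.6096, -0.2662]), (0.64, [300.4, 275.7], [0.6103, -0.1441])]
tote [(0.61, [294.4, 191.9], [0.6439, 0.1038]), (0.56, [286.5, 106.2], [0.685, 0.4459])]
tote_home [(0.7, [256.2, 393.0], [0.4777, -0.3844])]
tote_out []
shelf [(0.94, [322.2, 184.2], [0.7194, 0.1175])]
bowl [(0.59, [201.1, 121.6], [0.4283, 0.4204])]
cast []
bottle [(0.89, [244.5, 108.4], [0.56, 0.4579])]
```

```bash
cat >> h.py <<'E'
from scipy.optimize import minimize
SZ={'small':(48,44),'medium':(60,53),'large':(72,62)}
def model(size):
    W,L=SZ[size]; W/=1000;L/=1000
    t=np.linspace(-np.pi/2,np.pi/2,21)
    dpt=min(W/2,L)
    o=[(L/2,W/2),(L/2,-W/2)]+[(-L/2+dpt-dpt*np.cos(a),W/2*np.sin(a)) for a in t]
    pan=np.array([(x,y,z) for z in(0,.018) for x,y in o])
    hd=np.array([(x,y,z) for z in(.016,.024) for x in(-L/2-.03,-L/2+.003) for y in(-.005,.005)])
    return pan,hd
S=8
def render(c,size,x,y,a,org,wh,z0=0):
    im=np.zeros((wh[1],wh[0]),np.uint8)
    Rm=np.array([[np.cos(a),-np.sin(a),0],[np.sin(a),np.cos(a),0],[0,0,1]])
    im=cv2.resize(im,None,fx=4,fy=4)
    for part in model(size):
        q=(proj(c,part@Rm.T+[x,y,z0])-org+.5)*4
        cv2.fillConvexPoly(im,cv2.convexHull(np.round(q*16).astype(np.int32)),255,shift=4)
    return cv2.resize(im,tuple(wh),interpolation=cv2.INTER_AREA)/255.
def fit(c,mask,size,x0=None,z0=0):
    v,u=np.nonzero(mask); org=np.array([u.min()-12,v.min()-12]); wh=np.array([u.max()-u.min()+25,v.max()-v.min()+25])
    M=np.zeros((wh[1],wh[0])); M[v-org[1],u-org[0]]=1
    g=plane(c,np.c_[u,v],.012+z0)[:,:2].mean(0)
    def cost(p):
        r=render(c,size,p[0]/100,p[1]/100,p[2]/3,org,wh,z0); return 1-np.minimum(r,M).sum()/np.maximum(r,M).sum()
    best=None
    for a in (-.4,0,.4):
        for k in range(1):
            s=np.array([g[0]*100+.8,g[1]*100,a*3]); 
            r=minimize(cost,s,method='Nelder-Mead',options=dict(initial_simplex=s+np.array([[0,0,0],[1,0,0],[0,1,0],[0,0,.6]]),xatol=.005,fatol=1e-4))
            if best is None or r.fun<best.fun: best=r
    return best.x[0]/100,best.x[1]/100,best.x[2]/3,best.fun
E
cat > trays.py <<'E'
from h import *
import sys
cams=sys.argv[1].split(',') if len(sys.argv)>1 else ['top','side']
for c in cams:
    p,d=capture(c); cv2.imwrite(f"pics/last_{c}.png",p)
    for s in SZ:
        for r in silhouettes(c,f'tray_{s}_1'):
            if r['p']<.15 or r['mask'].sum()<100: continue
            f={q:fit(c,r['mask'],q) for q in (s,)}
            x,y,a,e=f[s]; print(c,s,round(r['p'],2),"x %.4f y %.4f yaw %.3f err %.3f"%(x,y,a,e))
print(get_state()['time_s'])
E
python3 trays.py
python3 - <<'E'
from h import *
d=np.load('d_top.npy')
for c in("top","side"):
    d=np.load(f'd_{c}.npy'); P,uv=cloud(c,d)
    t=P[(abs(P[:,2]-.08)<.006)&(P[:,0]>.6)&(P[:,1]>-.25)&(P[:,1]<.45)]
    (cx,cy),(w,h),a=cv2.minAreaRect((t[:,:2]*1000).astype(np.float32))
    # front edge fit
    ys=np.arange(-.1,.3,.02); e=[]
    for y in ys:
        q=t[abs(t[:,1]-y)<.01]; 
        if len(q)>20: e.append((y,np.percentile(q[:,0],2)))
    e=np.array(e); print(c,(cx,cy),(w,h),a,"edge x=%.4f+%.4f y"%tuple(np.polyfit(e[:,0],e[:,1],1)[::-1]), np.median(t[:,2]))
    h=P[(P[:,2]>.019)&(P[:,2]<.036)&(P[:,0]>.58)&(P[:,0]<.66)&(P[:,1]>.05)&(P[:,1]<.17)]
    print("handle", len(h),h.min(0),h.max(0),np.median(h,0))
p=cv2.imread('pics/top1.png')[120:230,160:320]; cv2.imwrite('pics/tz.png',cv2.resize(p,None,fx=5,fy=5,interpolation=2))
p=cv2.imread('pics/side1.png')[130:250,250:370]; cv2.imwrite('pics/sz.png',cv2.resize(p,None,fx=5,fy=5,interpolation=2))
E
```

```text
top small 0.67 x 0.4661 y -0.1414 yaw 0.283 err 0.063
top medium 0.81 x 0.5937 y -0.3819 yaw -0.330 err 0.179
top medium 0.69 x 0.4717 y -0.3784 yaw -0.131 err 0.090
top large 0.77 x 0.6051 y -0.2617 yaw 0.046 err 0.122
top large 0.49 x 0.7917 y -0.0245 yaw 2.267 err 0.963
side small 0.98 x 0.4660 y -0.1433 yaw 0.320 err 0.126
side small 0.2 x 0.4214 y 0.4292 yaw -0.579 err 0.715
side medium 0.82 x 0.4722 y -0.3808 yaw -0.095 err 0.059
side medium 0.59 x 0.5966 y -0.3864 yaw -0.331 err 0.083
side large 0.85 x 0.6021 y -0.1435 yaw -0.097 err 0.058
side large 0.64 x 0.6073 y -0.2641 yaw 0.046 err 0.073
side large 0.61 x 0.5950 y -0.3808 yaw -0.239 err 0.324
1.9
top (838.9984130859375, 52.12623596191406) (252.29397583007812, 460.9635314941406) 3.285064697265625 edge x=0.7218+-0.0355 y 0.07891884056617049
handle 189 [0.58734713 0.09861095 0.01924021] [0.6596691  0.11813484 0.03346884] [0.62099473 0.10833999 0.02580965]
side (1125.41552734375, 112.64814758300781) (901.2817993164062, 495.7171936035156) 12.205244064331055 edge x=0.7198+-0.0322 y 0.07992965368919536
handle 171 [0.58854678 0.09242572 0.01924643] [0.65961791 0.11486533 0.03284225] [0.62175853 0.10253197 0.0258766 ]
```

View pics/tz.png

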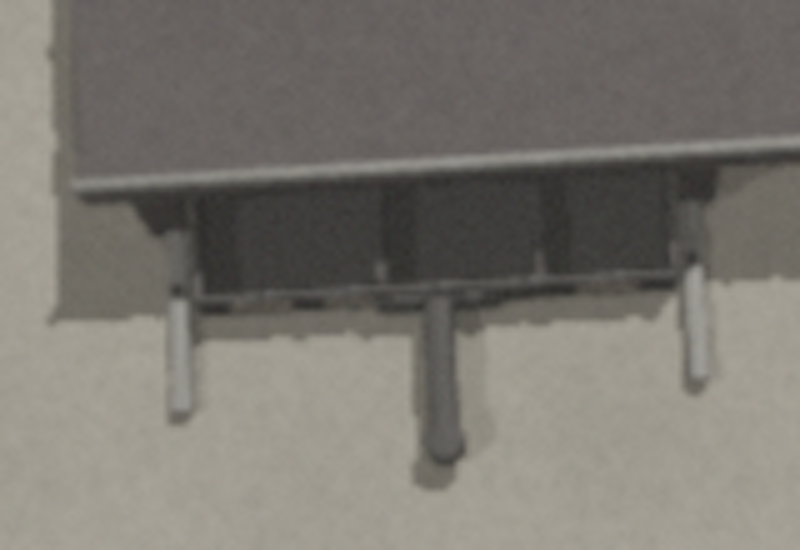

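View pics/sz.png

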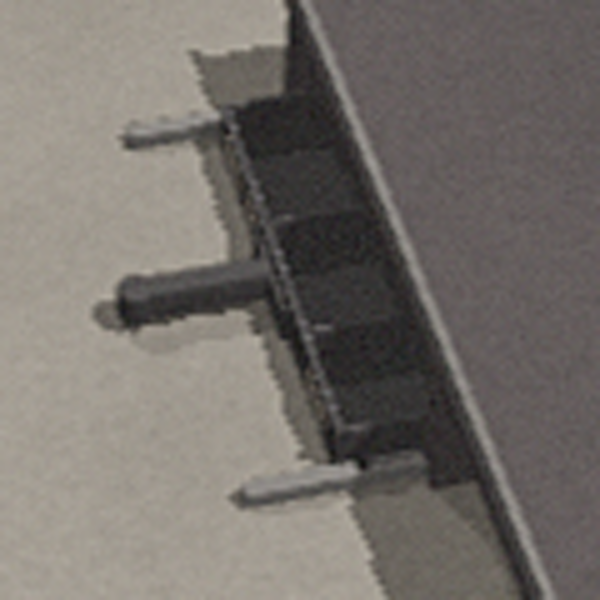

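Run:
```python
from h import *
a=plane('top',[(175,157.4),(320,149)],.08); print(a, np.diff(a,axis=0))
print('runner ends',plane('top',[(196,203),(299.4,197)],.012))
print('tote front top', plane('top',[(200,180.5),(295,176)],.03))
print('handle end/axis', plane('top',[(248.8,212),(247.4,179.5)],.028))
print('side: runner', plane('side',[(275,157.5),(297,229)],.012),'handle',plane('side',[(274,190.5),(304,183)],.026),'shelf edge', plane('side',[(311,132),(360,250)],.08))
for c in('top','side'):
    d=np.load(f'd_{c}.npy'); P,uv=cloud(c,d)
    im=cv2.imread(f'pics/{c}1.png'); g=cv2.cvtColor(im,6)
    t=P[(abs(P[:,2]-.08)<.006)&(P[:,0]>.6)&(P[:,1]>-.25)&(P[:,1]<.45)]
    h=P[(P[:,2]>.020)&(P[:,2]<.036)&(P[:,0]>.58)&(P[:,0]<.66)&(P[:,1]>.08)&(P[:,1]<.14)]
    print(np.polyfit(h[:,0],h[:,1],1), [ (x,np.round([h[abs(h[:,0]-x)<.006][:,1].min(),h[abs(h[:,0]-x)<.006][:,1].max()],4)) for x in(.60,.62,.64)])
    # shelf sides in top
    for x in (.72,.8,.9):
        q=t[abs(t[:,0]-x)<.006][:,1]; print(x,np.percentile(q,[1,99]).round(4))
```

```text
[[ 0.70443352  0.27331139  0.08      ]
 [ 0.72303693 -0.06040394  0.08      ]] [[ 0.01860341 -0.33371532  0.        ]]
runner ends [[ 0.60993164  0.23334072  0.012     ]
 [ 0.62337637 -0.01481621  0.012     ]]
tote front top [[ 0.66106128  0.22220464  0.03      ]
 [ 0.67102199 -0.00406627  0.03      ]]
handle end/axis [[0.58488713 0.10596268 0.028     ]
 [0.66343672 0.10956658 0.028     ]]
side: runner [[ 0.6137637   0.22350902  0.012     ]
 [ 0.62578176 -0.02334781  0.012     ]] handle [[0.59018384 0.09426546 0.026     ]
 [0.66848726 0.10620376 0.026     ]] shelf edge [[ 0.71062448  0.23108659  0.08      ]
 [ 0.73464492 -0.15234007  0.08      ]]
[0.05080025 0.07742105] [(0.6, array([0.0986, 0.1152])), (0.62, array([0.1032, 0.1153])), (0.64, array([0.1035, 0.1155]))]
0.72 [-0.1333  0.2729]
0.8 [-0.1747  0.2742]
0.9 [-0.1689  0.2791]
[0.05467903 0.06964917] [(0.6, array([0.0924, 0.1135])), (0.62, array([0.0983, 0.1126])), (0.64, array([0.0975, 0.1143]))]
0.72 [-0.1327  0.2687]
0.8 [-0.1822  0.2699]
0.9 [-0.1766  0.2764]
```

```bash
cat > goal.py <<'E'
from h import *
import sys
x,y,z,a=map(float,sys.argv[1:5])
s=get_state(); M=R.from_rotvec(s['orientation']).as_matrix(); p=np.array(s['tcp_pos'])
G=np.array([[np.cos(a),np.sin(a),0],[np.sin(a),-np.cos(a),0],[0,0,-1.]])
d=M.T@(np.array([x,y,z])-p)*1000; r=R.from_matrix(M.T@G).as_rotvec()
print("shift",d.round(1),"turn",r.round(4),"now",p.round(4),"w",round(s['gripper_width'],4),"t",s['time_s'],"rows>=",max(np.linalg.norm(d)/41.7,np.linalg.norm(r)/.125).round(1))
E
python3 goal.py 0.624 0.106 0.2557 3.1966
```

```text
shift [ 6.150e+02 -4.004e+02  6.000e-01] turn [-0.0000e+00 -1.0000e-04 -2.7898e+00] now [ 0.2176 -0.5051  0.2563] w 0.0852 t 1.9 rows>= 22.3
```

Request:
arm_command(
  moves=[
    {"dx": 150,"dy": -100,"rz": -0.7},
    {"dx": 150,"dy": -100,"rz": -0.7},
    {"dx": 150,"dy": -100,"rz": -0.7},
    {"dx": 150,"dy": -100,"rz": -0.7},
    {"dx": 150,"dy": -100,"rz": -0.7},
    {"dx": 615,"dy": -400,"rz": -2.79},
    {"dx": 615,"dy": -400,"rz": -2.79},
    {"dx": 615,"dy": -400,"rz": -2.79},
    {"dx": 615,"dy": -400,"rz": -2.79},
    {"dx": 615,"dy": -400,"rz": -2.79},
    {"dx": 615,"dy": -400,"rz": -2.79},
    {"dx": 615,"dy": -400,"rz": -2.79},
    {"dx": 615,"dy": -400,"rz": -2.79},
    {"dx": 615,"dy": -400,"rz": -2.79},
    {"dx": 615,"dy": -400,"rz": -2.79},
    {"dx": 615,"dy": -400,"rz": -2.79},
    {"dx": 615,"dy": -400,"rz": -2.79},
    {"dx": 615,"dy": -400,"rz": -2.79},
    {"dx": 615,"dy": -400,"rz": -2.79},
    {"dx": 615,"dy": -400,"rz": -2.79},
  ],
)

```text
invalid input
```

```bash
python3 goal.py 0.622 0.106 0.10 3.1966
```

```text
shift [ 613.2 -401.2  156.3] turn [-0.0000e+00 -1.0000e-04 -2.7898e+00] now [ 0.2176 -0.5051  0.2563] w 0.0852 t 1.9 rows>= 22.3
```

Request:
arm_command(
  moves=[
    {"rx": 0,"ry": 0,"rz": -0.7,"dx": 150,"dy": -100,"dz": 0,"jaw": 0.2},
    {"rx": 0,"ry": 0,"rz": -0.7,"dx": 150,"dy": -100,"dz": 0,"jaw": 0.2},
    {"rx": 0,"ry": 0,"rz": -0.7,"dx": 150,"dy": -100,"dz": 0,"jaw": 0.2},
    {"rx": 0,"ry": 0,"rz": -0.7,"dx": 150,"dy": -100,"dz": 0,"jaw": 0.2},
    {"rx": 0,"ry": 0,"rz": -0.7,"dx": 150,"dy": -100,"dz": 0,"jaw": 0.2},
  ],
  squeeze=60,
)

```text
time_s: 2.32
tcp_pos: [0.3173, -0.35, 0.2567]
orientation: [-2.726, -1.561, -0.002]
force: [0.1, -0.8, 0.4]
gripper_width: 0.051
```

```bash
python3 goal.py 0.622 0.106 0.20 3.1966
```

```text
shift [547.4  32.   57.3] turn [ 1.3000e-03 -3.0000e-04 -2.1565e+00] now [ 0.3173 -0.35    0.2567] w 0.051 t 2.3167 rows>= 17.3
```

Request:
arm_command(
  moves=[
    {"rx": 0,"ry": 0,"rz": -2.157,"dx": 547,"dy": 32,"dz": 0,"jaw": 0.2},
    {"rx": 0,"ry": 0,"rz": -2.157,"dx": 547,"dy": 32,"dz": 0,"jaw": 0.2},
    {"rx": 0,"ry": 0,"rz": -2.157,"dx": 547,"dy": 32,"dz": 0,"jaw": 0.2},
    {"rx": 0,"ry": 0,"rz": -2.157,"dx": 547,"dy": 32,"dz": 0,"jaw": 0.2},
    {"rx": 0,"ry": 0,"rz": -2.157,"dx": 547,"dy": 32,"dz": 0,"jaw": 0.2},
    {"rx": 0,"ry": 0,"rz": -2.157,"dx": 547,"dy": 32,"dz": 0,"jaw": 0.2},
    {"rx": 0,"ry": 0,"rz": -2.157,"dx": 547,"dy": 32,"dz": 0,"jaw": 0.2},
    {"rx": 0,"ry": 0,"rz": -2.157,"dx": 547,"dy": 32,"dz": 0,"jaw": 0.2},
    {"rx": 0,"ry": 0,"rz": -2.157,"dx": 547,"dy": 32,"dz": 0,"jaw": 0.2},
    {"rx": 0,"ry": 0,"rz": -2.157,"dx": 547,"dy": 32,"dz": 0,"jaw": 0.2},
    {"rx": 0,"ry": 0,"rz": -2.157,"dx": 547,"dy": 32,"dz": 0,"jaw": 0.2},
    {"rx": 0,"ry": 0,"rz": -2.157,"dx": 547,"dy": 32,"dz": 0,"jaw": 0.2},
    {"rx": 0,"ry": 0,"rz": -2.157,"dx": 547,"dy": 32,"dz": 0,"jaw": 0.2},
    {"rx": 0,"ry": 0,"rz": -2.157,"dx": 547,"dy": 32,"dz": 0,"jaw": 0.2},
    {"rx": 0,"ry": 0,"rz": -2.157,"dx": 547,"dy": 32,"dz": 0,"jaw": 0.2},
    {"rx": 0,"ry": 0,"rz": -2.157,"dx": 547,"dy": 32,"dz": 57,"jaw": 0.2},
    {"rx": 0,"ry": 0,"rz": -2.157,"dx": 547,"dy": 32,"dz": 157,"jaw": 0.2},
    {"rx": 0,"ry": 0,"rz": -2.157,"dx": 547,"dy": 32,"dz": 157,"jaw": 0.2},
    {"rx": 0,"ry": 0,"rz": -2.157,"dx": 547,"dy": 32,"dz": 157,"jaw": 0.2},
    {"rx": 0,"ry": 0,"rz": -2.157,"dx": 547,"dy": 32,"dz": 157,"jaw": 0.2},
  ],
)

```text
time_s: 3.98
tcp_pos: [0.6206, 0.099, 0.0927]
orientation: [0.074, -3.13, 0.0]
force: [-0.0, -0.6, 0.0]
gripper_width: 0.0509
```

```bash
python3 goal.py 0.622 0.106 0.030 3.1966
python3 - <<'E'
from h import *
for c in("top","side"):
    p,d=capture(c); s=get_state()
    M=R.from_rotvec(s['orientation']).as_matrix(); tp=np.array(s['tcp_pos'])
    pts=[tp+M@np.array([0,0,.02]),tp+M@np.array([0,.033,.02]),tp+M@np.array([0,-.033,.02])]
    for q in proj(c,np.array(pts)): cv2.circle(p,tuple(np.round(q*8).astype(int)),8,(0,0,255),-1,shift=3)
    u,v=proj(c,tp)[0].astype(int); z=p[v-60:v+60,u-80:u+80]; cv2.imwrite(f'pics/{c}2.png',cv2.resize(z,None,fx=5,fy=5,interpolation=2))
E
```

```text
shift [-2.4  6.9 62.6] turn [ 0.0002 -0.0106 -0.0077] now [0.6206 0.099  0.0927] w 0.0509 t 3.9833 rows>= 1.5
```

View pics/side2.png

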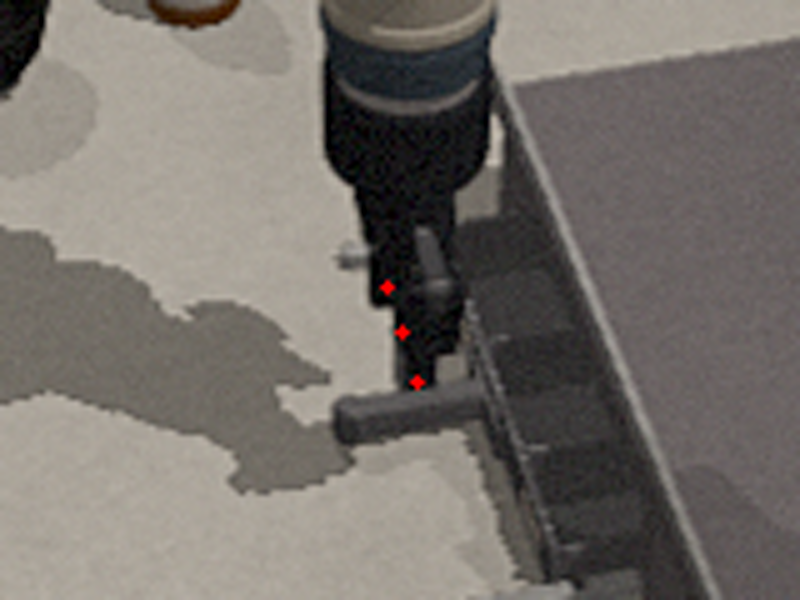

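View pics/top2.png

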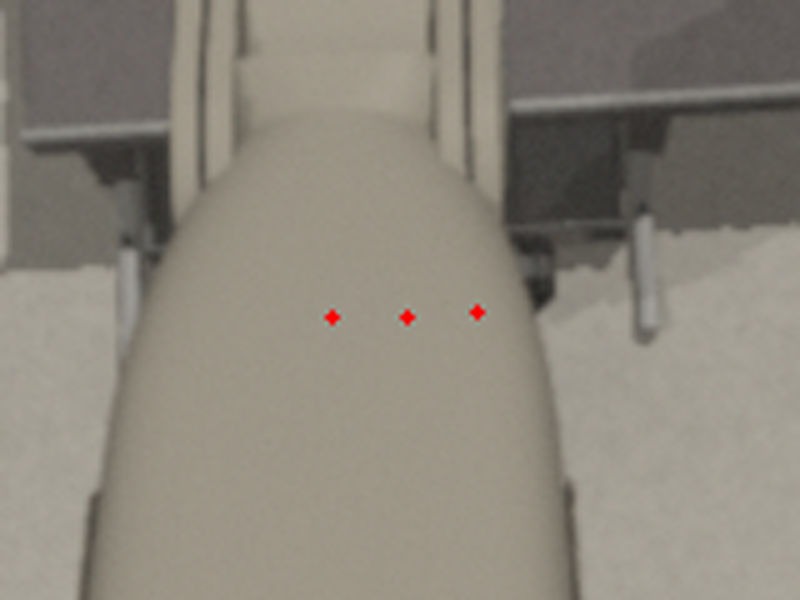

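Request:
arm_command(
  moves=[
    {"rx": 0,"ry": -0.01,"rz": -0.008,"dx": -2,"dy": 6,"dz": 0,"jaw": 0.2},
    {"rx": 0,"ry": -0.01,"rz": -0.008,"dx": -2,"dy": 6,"dz": 30,"jaw": 0.2},
    {"rx": 0,"ry": -0.01,"rz": -0.008,"dx": -2,"dy": 6,"dz": 50,"jaw": 0.2},
    {"rx": 0,"ry": -0.01,"rz": -0.008,"dx": -2,"dy": 6,"dz": 63,"jaw": 0.2},
    {"rx": 0,"ry": -0.01,"rz": -0.008,"dx": -2,"dy": 6,"dz": 63,"jaw": 0.2},
    {"rx": 0,"ry": -0.01,"rz": -0.008,"dx": -2,"dy": 6,"dz": 63,"jaw": -1},
    {"rx": 0,"ry": -0.01,"rz": -0.008,"dx": -2,"dy": 6,"dz": 63,"jaw": -1},
    {"rx": 0,"ry": -0.01,"rz": -0.008,"dx": -2,"dy": 6,"dz": 63,"jaw": -1},
    {"rx": 0,"ry": -0.01,"rz": -0.008,"dx": -2,"dy": 6,"dz": 63,"jaw": -1},
    {"rx": 0,"ry": -0.01,"rz": -0.008,"dx": -2,"dy": 6,"dz": 63,"jaw": -1},
    {"rx": 0,"ry": -0.01,"rz": -0.008,"dx": -2,"dy": 6,"dz": 63,"jaw": -1},
  ],
  squeeze=60,
)

```text
time_s: 5.0
tcp_pos: [0.627, 0.1055, 0.0387]
orientation: [-0.087, 3.127, 0.001]
force: [-0.7, 1.0, 7.6]
gripper_width: 0.0124
```

```bash
python3 goal.py 0.442 0.096 0.030 3.1966
```

```text
shift [185.3   0.8   6.1] turn [0.0002 0.0139 0.0006] now [0.627  0.1055 0.0387] w 0.0124 t 5.0 rows>= 4.4
```

Request:
arm_command(
  moves=[
    {"rx": 0,"ry": 0.014,"rz": 0,"dx": 4,"dy": 0,"dz": 0,"jaw": -0.3},
    {"rx": 0,"ry": 0.014,"rz": 0,"dx": 4,"dy": 0,"dz": 0,"jaw": -0.3},
    {"rx": 0,"ry": 0.014,"rz": 0,"dx": 4,"dy": 0,"dz": 8,"jaw": -0.3},
    {"rx": 0,"ry": 0.014,"rz": 0,"dx": 4,"dy": 0,"dz": 8,"jaw": -0.3},
    {"rx": 0,"ry": 0.014,"rz": 0,"dx": 4,"dy": 0,"dz": 8,"jaw": -0.3},
    {"rx": 0,"ry": 0.014,"rz": 0,"dx": 4,"dy": 0,"dz": 8,"jaw": -1},
    {"rx": 0,"ry": 0.014,"rz": 0,"dx": 4,"dy": 0,"dz": 8,"jaw": -1},
    {"rx": 0,"ry": 0.014,"rz": 0,"dx": 4,"dy": 0,"dz": 8,"jaw": -1},
    {"rx": 0,"ry": 0.014,"rz": 0,"dx": 4,"dy": 0,"dz": 8,"jaw": -1},
    {"rx": 0,"ry": 0.014,"rz": 0,"dx": 4,"dy": 0,"dz": 8,"jaw": -1},
  ],
)

```text
time_s: 5.83
tcp_pos: [0.6218, 0.1051, 0.0282]
orientation: [0.087, -3.136, 0.0]
force: [0.5, 0.5, -1.2]
gripper_width: 0.0124
```

```bash
python3 goal.py 0.442 0.096 0.030 3.1966
```

```text
shift [180.    0.9  -1.1] turn [ 0.0001 -0.0041  0.0004] now [0.6218 0.1051 0.0282] w 0.0124 t 5.8333 rows>= 4.3
```

Request:
arm_command(
  moves=[
    {"rx": 0,"ry": 0,"rz": 0,"dx": 4,"dy": 0,"dz": 0,"jaw": -1},
    {"rx": 0,"ry": 0,"rz": 0,"dx": 12,"dy": 0,"dz": 0,"jaw": -1},
    {"rx": 0,"ry": 0,"rz": 0,"dx": 26,"dy": 0,"dz": 0,"jaw": -1},
    {"rx": 0,"ry": 0,"rz": 0,"dx": 42,"dy": 0,"dz": 0,"jaw": -1},
    {"rx": 0,"ry": 0,"rz": 0,"dx": 58,"dy": 0,"dz": 0,"jaw": -1},
    {"rx": 0,"ry": 0,"rz": 0,"dx": 74,"dy": 0,"dz": 0,"jaw": -1},
    {"rx": 0,"ry": 0,"rz": 0,"dx": 90,"dy": 0,"dz": 0,"jaw": -1},
    {"rx": 0,"ry": 0,"rz": 0,"dx": 106,"dy": 0,"dz": 0,"jaw": -1},
    {"rx": 0,"ry": 0,"rz": 0,"dx": 122,"dy": 0,"dz": 0,"jaw": -1},
    {"rx": 0,"ry": 0,"rz": 0,"dx": 138,"dy": 0,"dz": 0,"jaw": -1},
    {"rx": 0,"ry": 0,"rz": 0,"dx": 154,"dy": 0,"dz": 0,"jaw": -1},
    {"rx": 0,"ry": 0,"rz": 0,"dx": 168,"dy": 0,"dz": 0,"jaw": -1},
    {"rx": 0,"ry": 0,"rz": 0,"dx": 180,"dy": 0,"dz": 0,"jaw": -1},
    {"rx": 0,"ry": 0,"rz": 0,"dx": 186,"dy": 0,"dz": 0,"jaw": -1},
    {"rx": 0,"ry": 0,"rz": 0,"dx": 188,"dy": 0,"dz": 0,"jaw": -1},
    {"rx": 0,"ry": 0,"rz": 0,"dx": 188,"dy": 0,"dz": 0,"jaw": -1},
    {"rx": 0,"ry": 0,"rz": 0,"dx": 188,"dy": 0,"dz": 0,"jaw": -1},
  ],
)

```text
time_s: 7.25
tcp_pos: [0.434, 0.0946, 0.0289]
orientation: [0.086, -3.136, 0.0]
force: [-0.9, -0.3, -4.4]
gripper_width: 0.0129
```

```bash
cat > snap.py <<'E'
from h import *
import sys
t=sys.argv[1]
for c in sys.argv[2].split(','):
    p,d=capture(c); np.save(f'd_{c}.npy',d); cv2.imwrite(f'pics/{c}{t}r.png',p)
    z=p[40:340,120:520] if c=='top' else p[80:420,180:480]
    cv2.imwrite(f'pics/{c}{t}.png',cv2.resize(z,(800,600) if c=='top' else (529,600),interpolation=2))
s=get_state(); print(s['time_s'],s['tcp_pos'].round(4),s['force'].round(1),s['gripper_width'])
E
python3 snap.py 3 top,side
```

```text
7.35 [0.4343 0.0946 0.0288] [-0.8  0.8 -3.6] 0.012805052448142017
```

View pics/side3.png

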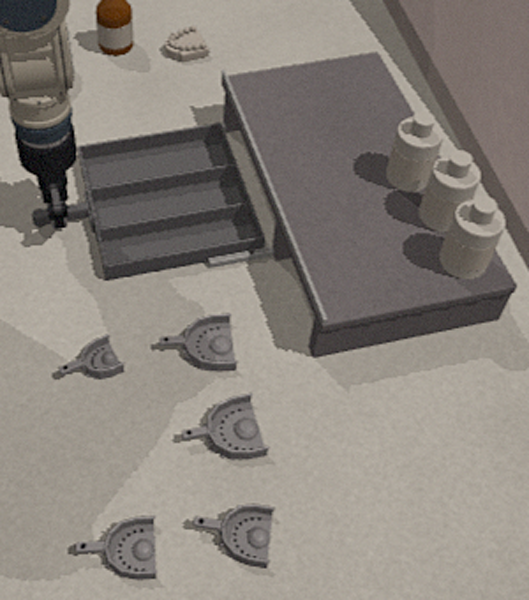

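View pics/top3.png

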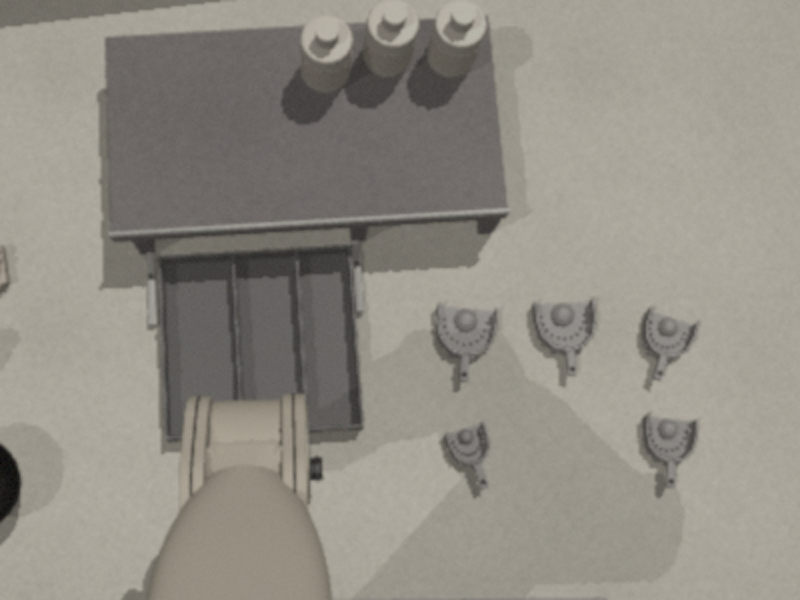

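```bash
python3 - <<'E'
from h import *
q=np.array([(160,257),(351,247),(361,428),(167,438)])/2+[120,40]
P=plane('top',q,.03)[:,:2]; print(P)
print('edge',plane('top',np.array([(112,235),(505,211)])/2+[120,40],.08))
qs=np.array([(222,126),(265,247),(106,277),(82,145)])/529*300+[180,80]
Q=plane('side',qs,.03)[:,:2]; print('side',Q); print('edge',plane('side',np.array([(222,75),(315,322)])/529*300+[180,80],.08))
for X in(P,Q):
    print('size',np.linalg.norm(X[0]-X[1]),np.linalg.norm(X[1]-X[2]),'c',X.mean(0))
    v=X[:2].mean(0)-X[2:].mean(0); w=X[[0,3]].mean(0)-X[[1,2]].mean(0); print('yaw',np.arctan2(v[1],v[0]),np.arctan2(-w[0],w[1]))
E
rm -f pics/x
python3 - <<'E'
import cv2
p=cv2.imread('pics/top3r.png')[140:275,180:320]; cv2.imwrite('pics/t3z.png',cv2.resize(p,None,fx=4.2,fy=4.2,interpolation=2))
E
```

```text
[[ 0.69040828  0.22277614]
 [ 0.70172505 -0.00563062]
 [ 0.48505652 -0.01464731]
 [ 0.47475597  0.21047225]]
edge [[ 0.70418692  0.27101121  0.08      ]
 [ 0.73091787 -0.18211132  0.08      ]]
side [[ 0.69526039  0.21338739]
 [ 0.70466113 -0.02442312]
 [ 0.49025159 -0.03739621]
 [ 0.4838828   0.20988555]]
edge [[ 0.70516356  0.27018775  0.08      ]
 [ 0.72327126 -0.18265698  0.08      ]]
size 0.22868694394037933 0.2168560684285422 c [0.58798646 0.10324262]
yaw 0.04927663714565136 0.047628935873001065
size 0.23799625057989862 0.21480165612898047 c [0.59351398 0.0903634 ]
yaw 0.03867358354627187 0.0324968809644609
```

View pics/t3z.png

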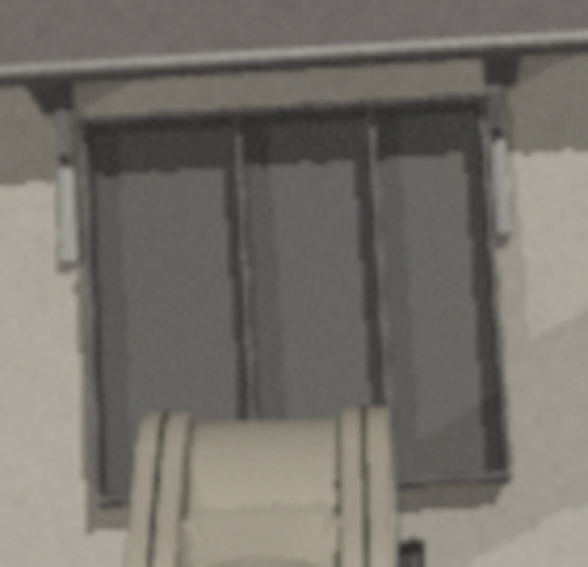

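Request:
arm_command(
  moves=[
    {"rx": 0,"ry": 0,"rz": 0,"dx": 0,"dy": 0,"dz": 0,"jaw": -0.2},
    {"rx": 0,"ry": 0,"rz": 0,"dx": 0,"dy": 0,"dz": 0,"jaw": -0.2},
    {"rx": 0,"ry": 0,"rz": 0,"dx": 0,"dy": 0,"dz": 0,"jaw": -0.2},
    {"rx": 0,"ry": 0,"rz": 0,"dx": 0,"dy": 0,"dz": -30,"jaw": -0.2},
    {"rx": 0,"ry": 0,"rz": 0,"dx": 0,"dy": 0,"dz": -60,"jaw": -0.2},
    {"rx": 0,"ry": 0,"rz": 0,"dx": 0,"dy": 30,"dz": -90,"jaw": -0.2},
    {"rx": 0,"ry": 0,"rz": 0,"dx": 0,"dy": 60,"dz": -90,"jaw": -0.2},
    {"rx": 0,"ry": 0,"rz": 0,"dx": 0,"dy": 90,"dz": -90,"jaw": -0.2},
    {"rx": 0,"ry": 0,"rz": 0,"dx": 0,"dy": 90,"dz": -90,"jaw": -0.2},
    {"rx": 0,"ry": 0,"rz": 0,"dx": 0,"dy": 90,"dz": -90,"jaw": -0.2},
  ],
)

```text
time_s: 8.18
tcp_pos: [0.4295, 0.1857, 0.1192]
orientation: [0.091, -3.137, 0.0]
force: [-0.6, 0.4, 0.4]
gripper_width: 0.034
```

```bash
python3 trays.py; python3 goal.py 0.557 -0.136 0.11 3.05
```

```text
top small 0.83 x 0.4666 y -0.1416 yaw 0.281 err 0.073
top medium 0.58 x 0.5940 y -0.3829 yaw -0.338 err 0.080
top medium 0.57 x 0.4706 y -0.3770 yaw -0.104 err 0.080
top large 0.74 x 0.6001 y -0.1411 yaw -0.107 err 0.159
top large 0.59 x 0.6071 y -0.2612 yaw 0.049 err 0.087
side small 0.77 x 0.4661 y -0.1439 yaw 0.302 err 0.101
side medium 0.88 x 0.4722 y -0.3809 yaw -0.091 err 0.074
side medium 0.85 x 0.5962 y -0.3861 yaw -0.327 err 0.075
side large 0.92 x 0.6027 y -0.1440 yaw -0.102 err 0.064
side large 0.8 x 0.6071 y -0.2643 yaw 0.061 err 0.066
8.5833
shift [-109.9 -326.2    8.5] turn [-0.0004 -0.0041  0.1456] now [0.4297 0.1838 0.1189] w 0.0343 t 8.5833 rows>= 8.3
```

```bash
python3 goal.py 0.5556 -0.1378 0.028 3.0376
```

```text
shift [-108.8 -327.9   90.5] turn [-0.0005 -0.0041  0.158 ] now [0.4297 0.1838 0.1189] w 0.0343 t 8.5833 rows>= 8.6
```

Request:
arm_command(
  moves=[
    {"rx": 0,"ry": -0.004,"rz": 0.05,"dx": -11,"dy": -35,"dz": 0,"jaw": -0.2},
    {"rx": 0,"ry": -0.004,"rz": 0.1,"dx": -24,"dy": -72,"dz": 0,"jaw": -0.2},
    {"rx": 0,"ry": -0.004,"rz": 0.158,"dx": -36,"dy": -109,"dz": 0,"jaw": -0.2},
    {"rx": 0,"ry": -0.004,"rz": 0.158,"dx": -48,"dy": -145,"dz": 0,"jaw": -0.2},
    {"rx": 0,"ry": -0.004,"rz": 0.158,"dx": -60,"dy": -181,"dz": 0,"jaw": -0.2},
    {"rx": 0,"ry": -0.004,"rz": 0.158,"dx": -72,"dy": -217,"dz": 0,"jaw": -0.2},
    {"rx": 0,"ry": -0.004,"rz": 0.158,"dx": -84,"dy": -253,"dz": 0,"jaw": -0.2},
    {"rx": 0,"ry": -0.004,"rz": 0.158,"dx": -96,"dy": -288,"dz": 0,"jaw": -0.2},
    {"rx": 0,"ry": -0.004,"rz": 0.158,"dx": -105,"dy": -316,"dz": 0,"jaw": -0.2},
    {"rx": 0,"ry": -0.004,"rz": 0.158,"dx": -109,"dy": -328,"dz": 10,"jaw": -0.2},
    {"rx": 0,"ry": -0.004,"rz": 0.158,"dx": -109,"dy": -328,"dz": 35,"jaw": -0.2},
    {"rx": 0,"ry": -0.004,"rz": 0.158,"dx": -109,"dy": -328,"dz": 60,"jaw": -0.2},
    {"rx": 0,"ry": -0.004,"rz": 0.158,"dx": -109,"dy": -328,"dz": 80,"jaw": -0.2},
    {"rx": 0,"ry": -0.004,"rz": 0.158,"dx": -109,"dy": -328,"dz": 89,"jaw": -0.2},
    {"rx": 0,"ry": -0.004,"rz": 0.158,"dx": -109,"dy": -328,"dz": 90,"jaw": -0.2},
    {"rx": 0,"ry": -0.004,"rz": 0.158,"dx": -109,"dy": -328,"dz": 90,"jaw": -0.2},
  ],
)

```text
time_s: 9.92
tcp_pos: [0.5559, -0.1368, 0.0285]
orientation: [-0.161, -3.137, 0.0]
force: [-0.2, 0.1, 0.6]
gripper_width: 0.0341
```

```bash
python3 goal.py 0.5556 -0.1378 0.028 3.0376; python3 snap.py 4 side
python3 - <<'E'
import cv2
p=cv2.imread('pics/side4r.png')[210:320,230:350]; cv2.imwrite('pics/s4z.png',cv2.resize(p,None,fx=5,fy=5,interpolation=2))
E
```

```text
shift [ 0.2 -1.1  0.5] turn [-0.0001 -0.0008  0.0013] now [ 0.5559 -0.1368  0.0285] w 0.0341 t 9.9167 rows>= 0.0
9.9667 [ 0.5564 -0.1369  0.0293] [ 0.3 -0.2 -0.2] 0.03430871784073523
```

View pics/s4z.png

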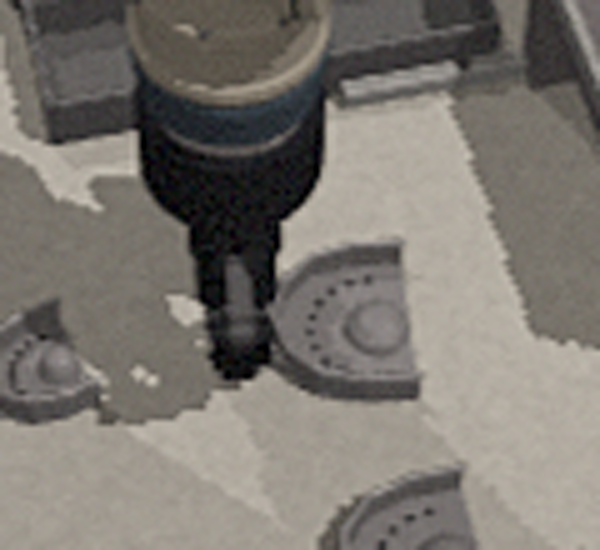

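Request:
arm_command(
  moves=[
    {"rx": 0,"ry": 0,"rz": 0,"dx": 0,"dy": 0,"dz": 0,"jaw": -1},
    {"rx": 0,"ry": 0,"rz": 0,"dx": 0,"dy": 0,"dz": 0,"jaw": -1},
    {"rx": 0,"ry": 0,"rz": 0,"dx": 0,"dy": 0,"dz": 0,"jaw": -1},
    {"rx": 0,"ry": 0,"rz": 0,"dx": 0,"dy": 0,"dz": 0,"jaw": -1},
    {"rx": 0,"ry": 0,"rz": 0,"dx": 0,"dy": 0,"dz": 0,"jaw": -1},
    {"rx": 0,"ry": 0,"rz": 0,"dx": 0,"dy": 0,"dz": -15,"jaw": -1},
    {"rx": 0,"ry": 0,"rz": 0,"dx": 0,"dy": 0,"dz": -35,"jaw": -1},
    {"rx": 0,"ry": 0,"rz": 0,"dx": 0,"dy": 0,"dz": -52,"jaw": -1},
    {"rx": 0,"ry": 0,"rz": 0,"dx": 0,"dy": 0,"dz": -60,"jaw": -1},
    {"rx": 0,"ry": 0,"rz": 0,"dx": 0,"dy": 0,"dz": -60,"jaw": -1},
    {"rx": 0,"ry": 0,"rz": 0,"dx": 0,"dy": 0,"dz": -60,"jaw": -1},
  ],
  squeeze=70,
)

```text
time_s: 10.88
tcp_pos: [0.5561, -0.137, 0.0885]
orientation: [0.161, 3.137, -0.001]
force: [0.1, -0.6, -1.1]
gripper_width: 0.0081
```

```bash
python3 snap.py 5 top,side
cat > place.py <<'E'
# place.py size tx gx [z] : tool goal in tote for tray origin tote-x tx, gripped at tray x gx
from h import *
import sys,subprocess
O=np.array([.4440,.0952]); Y=.052
try:
    v=open('tote.txt').read().split(); O=np.array([float(v[0]),float(v[1])]); Y=float(v[2])
except Exception: pass
s,tx,gx=sys.argv[1],float(sys.argv[2]),float(sys.argv[3]); z=float(sys.argv[4])
ty={'small':-82,'medium':-12,'large':70}[s]
q=O+np.array([[np.cos(Y),-np.sin(Y)],[np.sin(Y),np.cos(Y)]])@np.array([tx+gx,ty])/1000
print(q.round(4)); subprocess.run(['python3','goal.py',str(q[0]),str(q[1]),str(z),str(np.pi+Y)])
E
python3 place.py large 212 -46 0.088
```

```text
10.9833 [ 0.5556 -0.1368  0.0876] [ 0.1 -0.2 -1.3] 0.008157902835443659
shift [-18.4 314.1  -0.5] turn [ 1.000e-04 -1.300e-03 -1.548e-01] now [ 0.5556 -0.1368  0.0876] w 0.0082 t 10.9833 rows>= 7.5
[0.6061 0.1737]
```

View pics/side5.png

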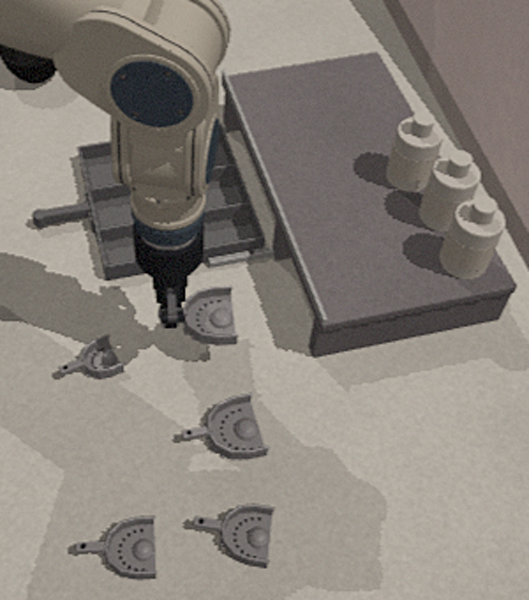

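Request:
arm_command(
  moves=[
    {"rx": 0,"ry": 0,"rz": -0.02,"dx": -1,"dy": 15,"dz": 0,"jaw": -1},
    {"rx": 0,"ry": 0,"rz": -0.04,"dx": -3,"dy": 40,"dz": 0,"jaw": -1},
    {"rx": 0,"ry": 0,"rz": -0.06,"dx": -5,"dy": 75,"dz": 0,"jaw": -1},
    {"rx": 0,"ry": 0,"rz": -0.08,"dx": -7,"dy": 110,"dz": 0,"jaw": -1},
    {"rx": 0,"ry": 0,"rz": -0.1,"dx": -9,"dy": 145,"dz": 0,"jaw": -1},
    {"rx": 0,"ry": 0,"rz": -0.12,"dx": -11,"dy": 180,"dz": 0,"jaw": -1},
    {"rx": 0,"ry": 0,"rz": -0.14,"dx": -13,"dy": 215,"dz": 0,"jaw": -1},
    {"rx": 0,"ry": 0,"rz": -0.155,"dx": -15,"dy": 250,"dz": 0,"jaw": -1},
    {"rx": 0,"ry": 0,"rz": -0.155,"dx": -18,"dy": 280,"dz": 0,"jaw": -1},
    {"rx": 0,"ry": 0,"rz": -0.155,"dx": -18,"dy": 303,"dz": 0,"jaw": -1},
    {"rx": 0,"ry": 0,"rz": -0.155,"dx": -18,"dy": 314,"dz": 0,"jaw": -1},
    {"rx": 0,"ry": 0,"rz": -0.155,"dx": -18,"dy": 314,"dz": 0,"jaw": -1},
    {"rx": 0,"ry": 0,"rz": -0.155,"dx": -18,"dy": 314,"dz": 0,"jaw": -1},
  ],
)

```text
time_s: 12.07
tcp_pos: [0.6057, 0.1735, 0.0874]
orientation: [0.084, -3.139, 0.001]
force: [0.0, -0.8, -0.6]
gripper_width: 0.0082
```

```bash
python3 place.py large 212 -46 0.034;python3 snap.py 6 top,side
```

```text
shift [-0.5  0.3 53.4] turn [-0.0009 -0.0017  0.0012] now [0.6057 0.1735 0.0874] w 0.0082 t 12.0667 rows>= 1.3
[0.6061 0.1737]
12.1667 [0.6059 0.1724 0.088 ] [ 0.1  0.2 -0.9] 0.007972664351992568
```

View pics/side6.png

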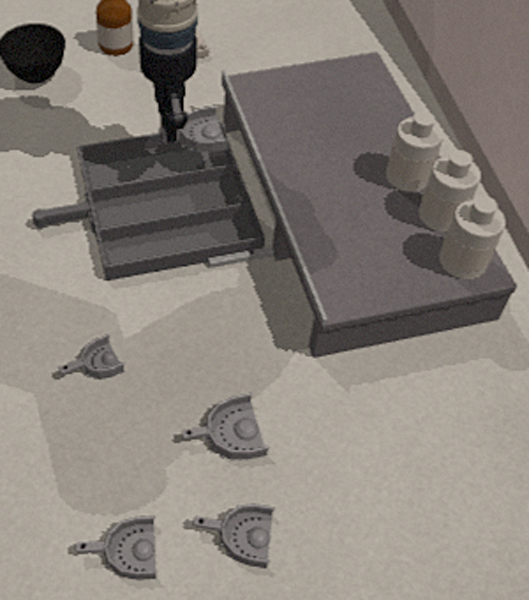

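View pics/top6.png

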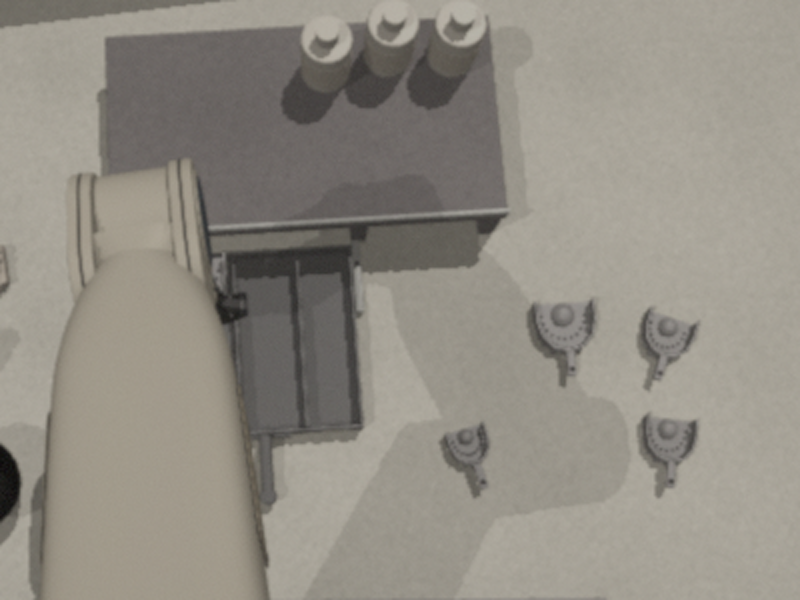

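Run:
```python
from h import *
print(plane('top',np.array([(268,503),(265.5,434),(350,247),(361,429)])/2+[120,40],.028))
print(plane('side',np.array([(35,216),(90,211),(222,126),(82,145),(106,277),(265,247)])/529*300+[180,80],.028))
# verify overlay of model
for c in('top','side'):
    im=cv2.imread(f'pics/{c}6r.png'); O=np.array([.444,.0952]);Y=.052
    W=lambda x,y,z:np.r_[O+np.array([[np.cos(Y),-np.sin(Y)],[np.sin(Y),np.cos(Y)]])@np.array([x,y])/1000,z/1000]
    for l in ([(35,-116),(35,116),(255,116),(255,-116)],[(35,-50),(255,-50)],[(35,26),(255,26)],[(-45,-7),(35,-7)],[(-45,7),(35,7)]):
        q=proj(c,np.array([W(x,y,30) for x,y in l])); cv2.polylines(im,[np.round(q*16).astype(np.int32)],len(l)>2,(0,0,255),1,shift=4)
    z=im[150:290,180:330] if c=='top' else im[130:250,180:350]
    cv2.imwrite(f'pics/{c}6o.png',cv2.resize(z,None,fx=4,fy=4,interpolation=2))
```

```text
[[ 0.3997187   0.09338743  0.028     ]
 [ 0.47887285  0.09642393  0.028     ]
 [ 0.70224635 -0.00451882  0.028     ]
 [ 0.48404699 -0.01473549  0.028     ]]
[[ 0.40614285  0.08505576  0.028     ]
 [ 0.48185114  0.08099653  0.028     ]
 [ 0.69575526  0.21544562  0.028     ]
 [ 0.48391112  0.21193604  0.028     ]
 [ 0.49029397 -0.03589151  0.028     ]
 [ 0.70517675 -0.02288979  0.028     ]]
```

View pics/top6o.png

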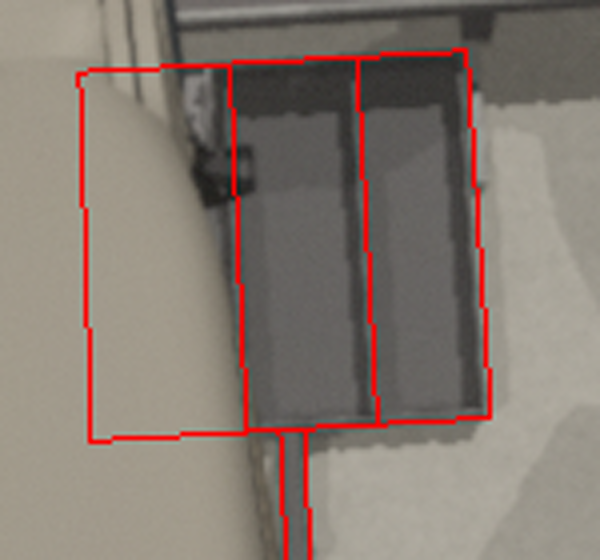

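View pics/side6o.png

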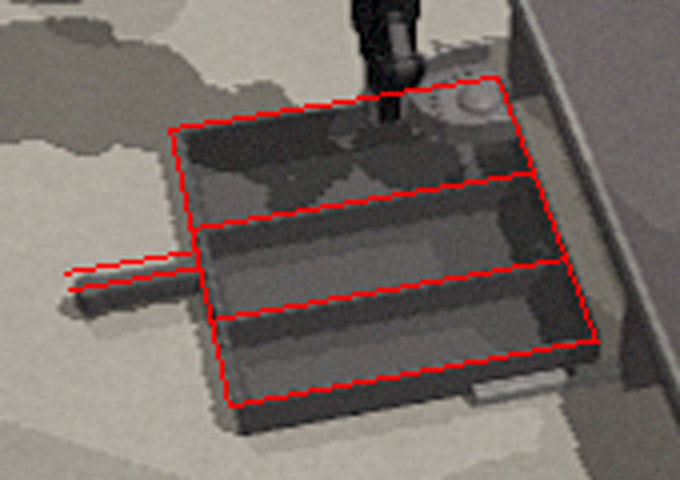

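Request:
arm_command(
  moves=[
    {"rx": 0,"ry": 0,"rz": 0,"dx": 0,"dy": 0,"dz": 12,"jaw": -1},
    {"rx": 0,"ry": 0,"rz": 0,"dx": 0,"dy": 0,"dz": 28,"jaw": -1},
    {"rx": 0,"ry": 0,"rz": 0,"dx": 0,"dy": 0,"dz": 42,"jaw": -1},
    {"rx": 0,"ry": 0,"rz": 0,"dx": 0,"dy": 0,"dz": 50,"jaw": -1},
    {"rx": 0,"ry": 0,"rz": 0,"dx": 0,"dy": 0,"dz": 55,"jaw": -1},
    {"rx": 0,"ry": 0,"rz": 0,"dx": 0,"dy": 0,"dz": 55,"jaw": -1},
    {"rx": 0,"ry": 0,"rz": 0,"dx": 0,"dy": 0,"dz": 55,"jaw": -1},
    {"rx": 0,"ry": 0,"rz": 0,"dx": 0,"dy": 0,"dz": 55,"jaw": -0.45},
    {"rx": 0,"ry": 0,"rz": 0,"dx": 0,"dy": 0,"dz": 55,"jaw": -0.45},
    {"rx": 0,"ry": 0,"rz": 0,"dx": 0,"dy": 0,"dz": 55,"jaw": -0.45},
    {"rx": 0,"ry": 0,"rz": 0,"dx": 0,"dy": 0,"dz": 35,"jaw": -0.45},
    {"rx": 0,"ry": 0,"rz": 0,"dx": 0,"dy": 0,"dz": 5,"jaw": -0.45},
    {"rx": 0,"ry": 0,"rz": 0,"dx": 0,"dy": 0,"dz": -15,"jaw": -0.45},
    {"rx": 0,"ry": 0,"rz": 0,"dx": 0,"dy": 0,"dz": -15,"jaw": -0.45},
  ],
)

```text
time_s: 13.33
tcp_pos: [0.6082, 0.1739, 0.1082]
orientation: [-0.082, 3.134, 0.001]
force: [0.6, 0.2, 0.8]
gripper_width: 0.0235
```

```bash
python3 snap.py 7 side; python3 goal.py 0.5612 -0.2653 0.100 3.197; python3 trays.py side
```

```text
13.3833 [0.6075 0.1737 0.106 ] [-0.1 -0.3 -0.5] 0.023490650876537046
shift [  69.2 -436.     5.6] turn [ 0.0001  0.0047 -0.003 ] now [0.6075 0.1737 0.106 ] w 0.0235 t 13.3833 rows>= 10.6
side small 0.65 x 0.4662 y -0.1438 yaw 0.329 err 0.160
side medium 0.83 x 0.5957 y -0.3862 yaw -0.323 err 0.092
side medium 0.67 x 0.4718 y -0.3809 yaw -0.104 err 0.083
side large 0.85 x 0.6499 y 0.1795 yaw 0.100 err 0.253
side large 0.55 x 0.6073 y -0.2646 yaw 0.047 err 0.074
side large 0.44 x 0.9486 y -0.1287 yaw -0.102 err 0.953
13.5833
```

View pics/side7.png

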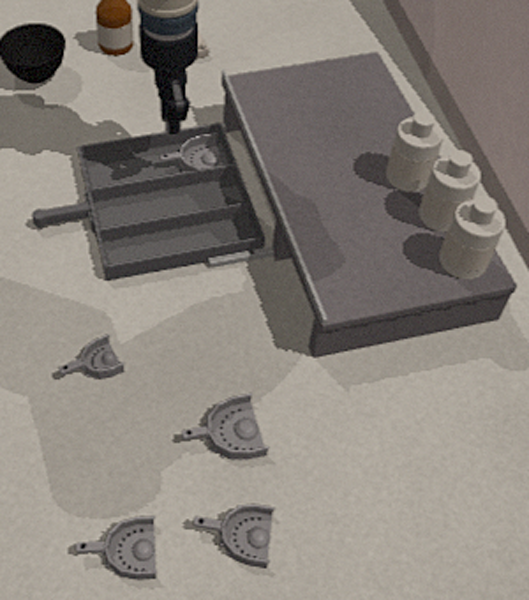

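Request:
arm_command(
  moves=[
    {"rx": 0,"ry": 0.005,"rz": 0,"dx": 6,"dy": -40,"dz": 0,"jaw": -0.2},
    {"rx": 0,"ry": 0.005,"rz": 0,"dx": 12,"dy": -80,"dz": 0,"jaw": -0.2},
    {"rx": 0,"ry": 0.005,"rz": 0,"dx": 19,"dy": -120,"dz": 0,"jaw": -0.2},
    {"rx": 0,"ry": 0.005,"rz": 0,"dx": 25,"dy": -160,"dz": 0,"jaw": -0.2},
    {"rx": 0,"ry": 0.005,"rz": 0,"dx": 32,"dy": -200,"dz": 0,"jaw": -0.2},
    {"rx": 0,"ry": 0.005,"rz": 0,"dx": 38,"dy": -240,"dz": 0,"jaw": -0.2},
    {"rx": 0,"ry": 0.005,"rz": 0,"dx": 44,"dy": -280,"dz": 0,"jaw": -0.2},
    {"rx": 0,"ry": 0.005,"rz": 0,"dx": 51,"dy": -320,"dz": 0,"jaw": -0.2},
    {"rx": 0,"ry": 0.005,"rz": 0,"dx": 57,"dy": -360,"dz": 0,"jaw": -0.2},
    {"rx": 0,"ry": 0.005,"rz": 0,"dx": 63,"dy": -398,"dz": 0,"jaw": -0.2},
    {"rx": 0,"ry": 0.005,"rz": 0,"dx": 68,"dy": -424,"dz": 0,"jaw": -0.2},
    {"rx": 0,"ry": 0.005,"rz": 0,"dx": 69,"dy": -436,"dz": 0,"jaw": -0.2},
    {"rx": 0,"ry": 0.005,"rz": 0,"dx": 69,"dy": -436,"dz": 10,"jaw": -0.2},
    {"rx": 0,"ry": 0.005,"rz": 0,"dx": 69,"dy": -436,"dz": 30,"jaw": -0.2},
    {"rx": 0,"ry": 0.005,"rz": 0,"dx": 69,"dy": -436,"dz": 50,"jaw": -0.2},
    {"rx": 0,"ry": 0.005,"rz": 0,"dx": 69,"dy": -436,"dz": 50,"jaw": -0.2},
    {"rx": 0,"ry": 0.005,"rz": 0,"dx": 69,"dy": -436,"dz": 50,"jaw": -0.2},
  ],
)

```text
time_s: 15.0
tcp_pos: [0.5594, -0.2637, 0.0522]
orientation: [0.084, -3.133, -0.003]
force: [0.6, 0.2, 0.5]
gripper_width: 0.0342
```

```bash
python3 goal.py 0.5612 -0.2651 0.028 3.1916
```

```text
shift [-1.9 -1.5 24.2] turn [ 0.002  -0.0078  0.0034] now [ 0.5594 -0.2637  0.0522] w 0.0342 t 15.0 rows>= 0.6
```

Request:
arm_command(
  moves=[
    {"rx": 0,"ry": 0,"rz": 0,"dx": 0,"dy": -1,"dz": 12,"jaw": -0.2},
    {"rx": 0,"ry": 0,"rz": 0,"dx": 0,"dy": -1,"dz": 22,"jaw": -0.2},
    {"rx": 0,"ry": 0,"rz": 0,"dx": 0,"dy": -1,"dz": 25,"jaw": -0.2},
    {"rx": 0,"ry": 0,"rz": 0,"dx": 0,"dy": -1,"dz": 25,"jaw": -0.2},
    {"rx": 0,"ry": 0,"rz": 0,"dx": 0,"dy": -1,"dz": 25,"jaw": -1},
    {"rx": 0,"ry": 0,"rz": 0,"dx": 0,"dy": -1,"dz": 25,"jaw": -1},
    {"rx": 0,"ry": 0,"rz": 0,"dx": 0,"dy": -1,"dz": 25,"jaw": -1},
    {"rx": 0,"ry": 0,"rz": 0,"dx": 0,"dy": -1,"dz": 25,"jaw": -1},
    {"rx": 0,"ry": 0,"rz": 0,"dx": 0,"dy": -1,"dz": 25,"jaw": -1},
    {"rx": 0,"ry": 0,"rz": 0,"dx": 0,"dy": -1,"dz": 10,"jaw": -1},
    {"rx": 0,"ry": 0,"rz": 0,"dx": 0,"dy": -1,"dz": -10,"jaw": -1},
    {"rx": 0,"ry": 0,"rz": 0,"dx": 0,"dy": -1,"dz": -27,"jaw": -1},
    {"rx": 0,"ry": 0,"rz": 0,"dx": 0,"dy": -1,"dz": -35,"jaw": -1},
    {"rx": 0,"ry": 0,"rz": 0,"dx": 0,"dy": -1,"dz": -35,"jaw": -1},
    {"rx": 0,"ry": 0,"rz": 0,"dx": 0,"dy": -1,"dz": -35,"jaw": -1},
  ],
)

```text
time_s: 16.25
tcp_pos: [0.5602, -0.2665, 0.0883]
orientation: [0.082, -3.136, 0.001]
force: [0.3, 0.4, -0.4]
gripper_width: 0.0082
```

```bash
python3 place.py large 115 -46 0.088
```

```text
shift [2.820e+01 4.373e+02 2.000e-01] turn [-0.0005 -0.0049  0.0001] now [ 0.5602 -0.2665  0.0883] w 0.0082 t 16.25 rows>= 10.5
[0.5093 0.1687]
```

Request:
arm_command(
  moves=[
    {"rx": 0,"ry": 0,"rz": 0,"dx": 1,"dy": 15,"dz": 0,"jaw": -1},
    {"rx": 0,"ry": 0,"rz": 0,"dx": 3,"dy": 45,"dz": 0,"jaw": -1},
    {"rx": 0,"ry": 0,"rz": 0,"dx": 5,"dy": 80,"dz": 0,"jaw": -1},
    {"rx": 0,"ry": 0,"rz": 0,"dx": 7,"dy": 115,"dz": 0,"jaw": -1},
    {"rx": 0,"ry": 0,"rz": 0,"dx": 10,"dy": 150,"dz": 0,"jaw": -1},
    {"rx": 0,"ry": 0,"rz": 0,"dx": 12,"dy": 185,"dz": 0,"jaw": -1},
    {"rx": 0,"ry": 0,"rz": 0,"dx": 14,"dy": 220,"dz": 0,"jaw": -1},
    {"rx": 0,"ry": 0,"rz": 0,"dx": 16,"dy": 255,"dz": 0,"jaw": -1},
    {"rx": 0,"ry": 0,"rz": 0,"dx": 19,"dy": 290,"dz": 0,"jaw": -1},
    {"rx": 0,"ry": 0,"rz": 0,"dx": 21,"dy": 325,"dz": 0,"jaw": -1},
    {"rx": 0,"ry": 0,"rz": 0,"dx": 23,"dy": 360,"dz": 0,"jaw": -1},
    {"rx": 0,"ry": 0,"rz": 0,"dx": 25,"dy": 395,"dz": 0,"jaw": -1},
    {"rx": 0,"ry": 0,"rz": 0,"dx": 27,"dy": 422,"dz": 0,"jaw": -1},
    {"rx": 0,"ry": 0,"rz": 0,"dx": 28,"dy": 437,"dz": 0,"jaw": -1},
    {"rx": 0,"ry": 0,"rz": 0,"dx": 28,"dy": 437,"dz": 0,"jaw": -1},
    {"rx": 0,"ry": 0,"rz": 0,"dx": 28,"dy": 437,"dz": 0,"jaw": -1},
  ],
)

```text
time_s: 17.58
tcp_pos: [0.5083, 0.1693, 0.0876]
orientation: [0.085, -3.134, 0.001]
force: [-0.2, 0.2, -0.7]
gripper_width: 0.0081
```

```bash
python3 place.py large 115 -46 0.033; python3 snap.py 8 side
```

```text
shift [-1.3 -0.6 54.5] turn [-0.0007 -0.0069  0.0025] now [0.5083 0.1693 0.0876] w 0.0081 t 17.5833 rows>= 1.3
[0.5093 0.1687]
17.6333 [0.5087 0.1685 0.0877] [ 0.  -0.6 -1.3] 0.00833747697449777
```

View pics/side8.png

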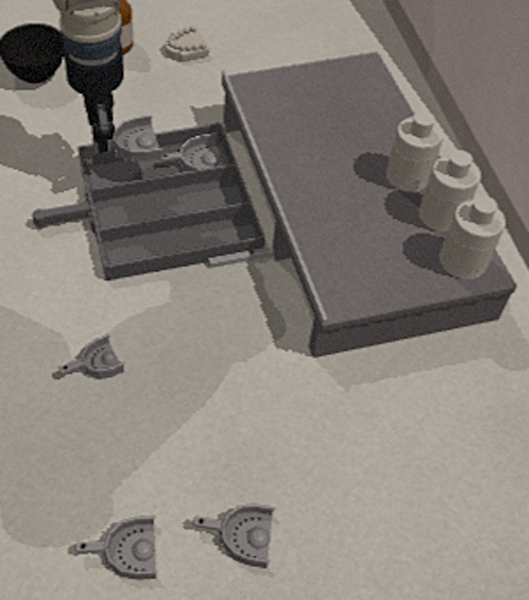

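Request:
arm_command(
  moves=[
    {"rx": 0,"ry": 0,"rz": 0,"dx": 0,"dy": 0,"dz": 12,"jaw": -1},
    {"rx": 0,"ry": 0,"rz": 0,"dx": 0,"dy": 0,"dz": 28,"jaw": -1},
    {"rx": 0,"ry": 0,"rz": 0,"dx": 0,"dy": 0,"dz": 42,"jaw": -1},
    {"rx": 0,"ry": 0,"rz": 0,"dx": 0,"dy": 0,"dz": 50,"jaw": -1},
    {"rx": 0,"ry": 0,"rz": 0,"dx": 0,"dy": 0,"dz": 55,"jaw": -1},
    {"rx": 0,"ry": 0,"rz": 0,"dx": 0,"dy": 0,"dz": 55,"jaw": -1},
    {"rx": 0,"ry": 0,"rz": 0,"dx": 0,"dy": 0,"dz": 55,"jaw": -1},
    {"rx": 0,"ry": 0,"rz": 0,"dx": 0,"dy": 0,"dz": 55,"jaw": -0.45},
    {"rx": 0,"ry": 0,"rz": 0,"dx": 0,"dy": 0,"dz": 55,"jaw": -0.45},
    {"rx": 0,"ry": 0,"rz": 0,"dx": 0,"dy": 0,"dz": 55,"jaw": -0.45},
    {"rx": 0,"ry": 0,"rz": 0,"dx": 0,"dy": 0,"dz": 35,"jaw": -0.45},
    {"rx": 0,"ry": 0,"rz": 0,"dx": 0,"dy": 0,"dz": 5,"jaw": -0.45},
    {"rx": 0,"ry": 0,"rz": 0,"dx": 0,"dy": -5,"dz": -10,"jaw": -0.45},
    {"rx": 0,"ry": 0,"rz": 0,"dx": 0,"dy": -40,"dz": -10,"jaw": -0.45},
    {"rx": 0,"ry": 0,"rz": 0,"dx": 0,"dy": -80,"dz": -10,"jaw": -0.2},
    {"rx": 0,"ry": 0,"rz": 0,"dx": 0,"dy": -120,"dz": -10,"jaw": -0.2},
    {"rx": 0,"ry": 0,"rz": 0,"dx": 0,"dy": -160,"dz": -10,"jaw": -0.2},
    {"rx": 0,"ry": 0,"rz": 0,"dx": 0,"dy": -200,"dz": -10,"jaw": -0.2},
    {"rx": 0,"ry": 0,"rz": 0,"dx": 0,"dy": -200,"dz": -10,"jaw": -0.2},
    {"rx": 0,"ry": 0,"rz": 0,"dx": 0,"dy": -200,"dz": -10,"jaw": -0.2},
  ],
)

```text
time_s: 19.3
tcp_pos: [0.5202, -0.0334, 0.0989]
orientation: [0.076, -3.136, 0.001]
force: [-0.6, 0.3, 0.1]
gripper_width: 0.0339
```

```bash
python3 snap.py 9 top,side; python3 trays.py ;python3 - <<'E'
import numpy as np
x,y,a=.5951,-.3845,-.33; print(x-.042*np.cos(a),y-.042*np.sin(a),np.pi+a)
E
python3 goal.py 0.5554 -0.3709 0.085 2.8116
```

```text
19.4 [ 0.5199 -0.0311  0.0988] [-0.2  0.1 -0.4] 0.033774473588802825
top small 0.49 x 0.6857 y 0.4450 yaw 0.224 err 0.376
top small 0.46 x 0.4663 y -0.1420 yaw 0.330 err 0.745
top medium 0.78 x 0.5947 y -0.3827 yaw -0.347 err 0.104
top medium 0.68 x 0.4700 y -0.3777 yaw -0.128 err 0.071
top large 0.77 x 0.6505 y 0.1779 yaw 0.053 err 0.092
top large 0.56 x 0.5568 y 0.1730 yaw 0.029 err 0.063
top large 0.34 x 0.6766 y 0.4438 yaw 0.190 err 0.205
side small 0.63 x 0.4659 y -0.1443 yaw 0.307 err 0.088
side medium 0.96 x 0.5964 y -0.3860 yaw -0.331 err 0.056
side medium 0.59 x 0.4722 y -0.3809 yaw -0.094 err 0.077
side large 0.97 x 0.6518 y 0.1778 yaw 0.050 err 0.271
19.8
0.5553662215718077 -0.37089019280741553 2.811592653589793
shift [ -17.3 -341.7   13.7] turn [-0.0013 -0.0049  0.3834] now [ 0.52   -0.0306  0.0987] w 0.0343 t 19.8 rows>= 8.2
```

View pics/top9.png

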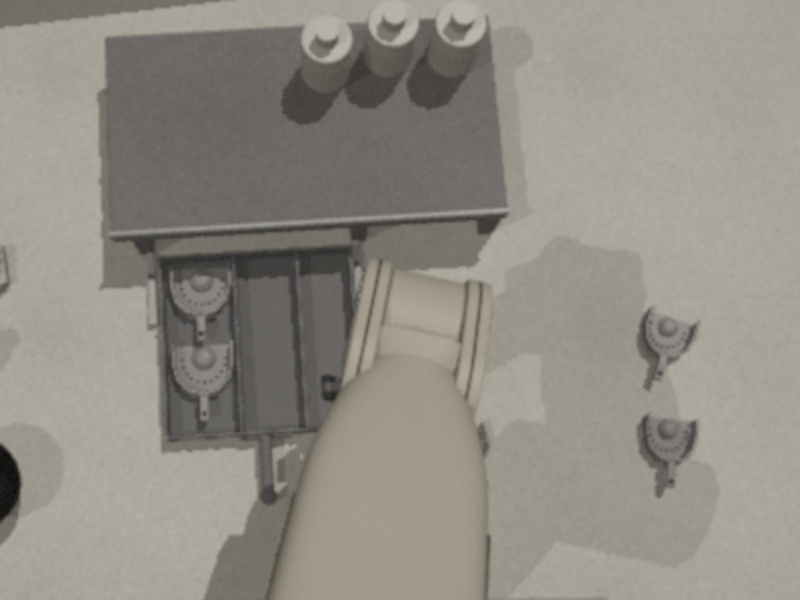

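Request:
arm_command(
  moves=[
    {"rx": 0,"ry": -0.005,"rz": 0.08,"dx": -2,"dy": -40,"dz": 0,"jaw": -0.2},
    {"rx": 0,"ry": -0.005,"rz": 0.16,"dx": -4,"dy": -80,"dz": 0,"jaw": -0.2},
    {"rx": 0,"ry": -0.005,"rz": 0.24,"dx": -6,"dy": -120,"dz": 0,"jaw": -0.2},
    {"rx": 0,"ry": -0.005,"rz": 0.32,"dx": -8,"dy": -160,"dz": 0,"jaw": -0.2},
    {"rx": 0,"ry": -0.005,"rz": 0.388,"dx": -10,"dy": -200,"dz": 0,"jaw": -0.2},
    {"rx": 0,"ry": -0.005,"rz": 0.388,"dx": -12,"dy": -240,"dz": 0,"jaw": -0.2},
    {"rx": 0,"ry": -0.005,"rz": 0.388,"dx": -14,"dy": -280,"dz": 0,"jaw": -0.2},
    {"rx": 0,"ry": -0.005,"rz": 0.388,"dx": -16,"dy": -315,"dz": 0,"jaw": -0.2},
    {"rx": 0,"ry": -0.005,"rz": 0.388,"dx": -17,"dy": -335,"dz": 0,"jaw": -0.2},
    {"rx": 0,"ry": -0.005,"rz": 0.388,"dx": -17,"dy": -342,"dz": 10,"jaw": -0.2},
    {"rx": 0,"ry": -0.005,"rz": 0.388,"dx": -17,"dy": -342,"dz": 30,"jaw": -0.2},
    {"rx": 0,"ry": -0.005,"rz": 0.388,"dx": -17,"dy": -342,"dz": 45,"jaw": -0.2},
    {"rx": 0,"ry": -0.005,"rz": 0.388,"dx": -17,"dy": -342,"dz": 45,"jaw": -0.2},
    {"rx": 0,"ry": -0.005,"rz": 0.388,"dx": -17,"dy": -342,"dz": 45,"jaw": -0.2},
  ],
)

```text
time_s: 20.97
tcp_pos: [0.5542, -0.3706, 0.0527]
orientation: [-0.523, -3.096, -0.0]
force: [-0.4, 0.8, -0.2]
gripper_width: 0.0335
```

```bash
python3 goal.py 0.5558 -0.3707 0.028 2.8066
```

```text
shift [-1.6  0.5 24.7] turn [-0.0002 -0.002   0.    ] now [ 0.5542 -0.3706  0.0527] w 0.0335 t 20.9667 rows>= 0.6
```

Request:
arm_command(
  moves=[
    {"rx": 0,"ry": 0,"rz": 0,"dx": -1,"dy": 0,"dz": 12,"jaw": -0.2},
    {"rx": 0,"ry": 0,"rz": 0,"dx": -1,"dy": 0,"dz": 22,"jaw": -0.2},
    {"rx": 0,"ry": 0,"rz": 0,"dx": -1,"dy": 0,"dz": 25,"jaw": -0.2},
    {"rx": 0,"ry": 0,"rz": 0,"dx": -1,"dy": 0,"dz": 25,"jaw": -0.2},
    {"rx": 0,"ry": 0,"rz": 0,"dx": -1,"dy": 0,"dz": 25,"jaw": -1},
    {"rx": 0,"ry": 0,"rz": 0,"dx": -1,"dy": 0,"dz": 25,"jaw": -1},
    {"rx": 0,"ry": 0,"rz": 0,"dx": -1,"dy": 0,"dz": 25,"jaw": -1},
    {"rx": 0,"ry": 0,"rz": 0,"dx": -1,"dy": 0,"dz": 25,"jaw": -1},
    {"rx": 0,"ry": 0,"rz": 0,"dx": -1,"dy": 0,"dz": 25,"jaw": -1},
    {"rx": 0,"ry": 0,"rz": 0,"dx": -1,"dy": 0,"dz": 10,"jaw": -1},
    {"rx": 0,"ry": 0,"rz": 0,"dx": -1,"dy": 0,"dz": -10,"jaw": -1},
    {"rx": 0,"ry": 0,"rz": 0,"dx": -1,"dy": 0,"dz": -27,"jaw": -1},
    {"rx": 0,"ry": 0,"rz": 0,"dx": -1,"dy": 0,"dz": -35,"jaw": -1},
    {"rx": 0,"ry": 0,"rz": 0,"dx": -1,"dy": 0,"dz": -35,"jaw": -1},
    {"rx": 0,"ry": 0,"rz": 0,"dx": -1,"dy": 0,"dz": -35,"jaw": -1},
  ],
)

```text
time_s: 22.22
tcp_pos: [0.5555, -0.3722, 0.0885]
orientation: [0.525, 3.097, -0.002]
force: [-0.4, -0.0, -0.8]
gripper_width: 0.0085
```

```bash
python3 place.py medium 216 -42 0.088
```

```text
shift [ 9.370e+01  4.593e+02 -2.000e-01] turn [-0.0015  0.0004 -0.3878] now [ 0.5555 -0.3722  0.0885] w 0.0085 t 22.2167 rows>= 11.2
[0.6184 0.0923]
```

Request:
arm_command(
  moves=[
    {"rx": 0,"ry": 0,"rz": -0.03,"dx": 3,"dy": 15,"dz": 0,"jaw": -1},
    {"rx": 0,"ry": 0,"rz": -0.06,"dx": 9,"dy": 45,"dz": 0,"jaw": -1},
    {"rx": 0,"ry": 0,"rz": -0.1,"dx": 16,"dy": 80,"dz": 0,"jaw": -1},
    {"rx": 0,"ry": 0,"rz": -0.14,"dx": 24,"dy": 117,"dz": 0,"jaw": -1},
    {"rx": 0,"ry": 0,"rz": -0.18,"dx": 31,"dy": 154,"dz": 0,"jaw": -1},
    {"rx": 0,"ry": 0,"rz": -0.22,"dx": 39,"dy": 191,"dz": 0,"jaw": -1},
    {"rx": 0,"ry": 0,"rz": -0.26,"dx": 47,"dy": 228,"dz": 0,"jaw": -1},
    {"rx": 0,"ry": 0,"rz": -0.3,"dx": 54,"dy": 265,"dz": 0,"jaw": -1},
    {"rx": 0,"ry": 0,"rz": -0.34,"dx": 62,"dy": 302,"dz": 0,"jaw": -1},
    {"rx": 0,"ry": 0,"rz": -0.37,"dx": 69,"dy": 339,"dz": 0,"jaw": -1},
    {"rx": 0,"ry": 0,"rz": -0.388,"dx": 77,"dy": 376,"dz": 0,"jaw": -1},
    {"rx": 0,"ry": 0,"rz": -0.388,"dx": 84,"dy": 412,"dz": 0,"jaw": -1},
    {"rx": 0,"ry": 0,"rz": -0.388,"dx": 91,"dy": 442,"dz": 0,"jaw": -1},
    {"rx": 0,"ry": 0,"rz": -0.388,"dx": 94,"dy": 459,"dz": 0,"jaw": -1},
    {"rx": 0,"ry": 0,"rz": -0.388,"dx": 94,"dy": 459,"dz": 0,"jaw": -1},
    {"rx": 0,"ry": 0,"rz": -0.388,"dx": 94,"dy": 459,"dz": 0,"jaw": -1},
  ],
)

```text
time_s: 23.55
tcp_pos: [0.6171, 0.0935, 0.0868]
orientation: [0.087, -3.138, 0.002]
force: [-0.7, -0.3, -0.7]
gripper_width: 0.0081
```

```bash
python3 place.py medium 216 -42 0.033; python3 snap.py 10 side
```

```text
shift [-1.4 -1.3 53.8] turn [-0.0013 -0.0022  0.0034] now [0.6171 0.0935 0.0868] w 0.0081 t 23.55 rows>= 1.3
[0.6184 0.0923]
23.6 [0.6172 0.0925 0.087 ] [-0.1 -0.7 -0.9] 0.008041776616348967
```

View pics/side10.png

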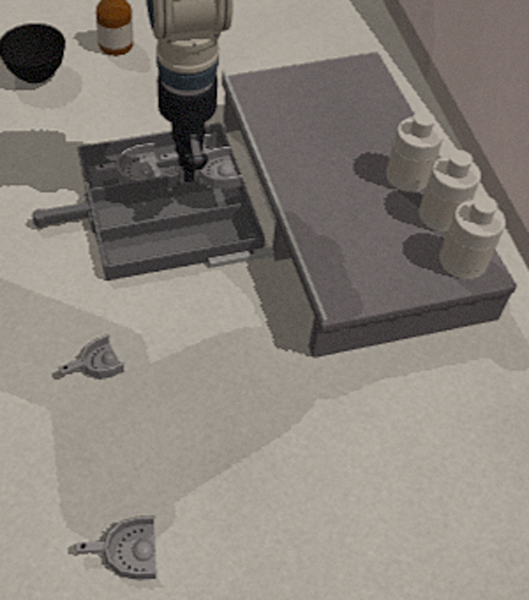

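Tray held and level over the medium compartment; lowering.

Request:
arm_command(
  moves=[
    {"rx": 0,"ry": 0,"rz": 0,"dx": 0,"dy": -1,"dz": 12,"jaw": -1},
    {"rx": 0,"ry": 0,"rz": 0,"dx": 0,"dy": -1,"dz": 28,"jaw": -1},
    {"rx": 0,"ry": 0,"rz": 0,"dx": 0,"dy": -1,"dz": 42,"jaw": -1},
    {"rx": 0,"ry": 0,"rz": 0,"dx": 0,"dy": -1,"dz": 50,"jaw": -1},
    {"rx": 0,"ry": 0,"rz": 0,"dx": 0,"dy": -1,"dz": 55,"jaw": -1},
    {"rx": 0,"ry": 0,"rz": 0,"dx": 0,"dy": -1,"dz": 55,"jaw": -1},
    {"rx": 0,"ry": 0,"rz": 0,"dx": 0,"dy": -1,"dz": 55,"jaw": -1},
    {"rx": 0,"ry": 0,"rz": 0,"dx": 0,"dy": -1,"dz": 55,"jaw": -0.45},
    {"rx": 0,"ry": 0,"rz": 0,"dx": 0,"dy": -1,"dz": 55,"jaw": -0.45},
    {"rx": 0,"ry": 0,"rz": 0,"dx": 0,"dy": -1,"dz": 55,"jaw": -0.45},
    {"rx": 0,"ry": 0,"rz": 0,"dx": 0,"dy": -1,"dz": 35,"jaw": -0.45},
    {"rx": 0,"ry": 0,"rz": 0,"dx": 0,"dy": -1,"dz": 5,"jaw": -0.45},
    {"rx": 0,"ry": 0,"rz": 0,"dx": 0,"dy": -5,"dz": -10,"jaw": -0.45},
    {"rx": 0,"ry": 0,"rz": 0,"dx": 10,"dy": -40,"dz": -10,"jaw": -0.45},
    {"rx": 0,"ry": 0,"rz": 0,"dx": 20,"dy": -80,"dz": -10,"jaw": -0.2},
    {"rx": 0,"ry": 0,"rz": 0,"dx": 30,"dy": -120,"dz": -10,"jaw": -0.2},
    {"rx": 0,"ry": 0,"rz": 0,"dx": 40,"dy": -160,"dz": -10,"jaw": -0.2},
    {"rx": 0,"ry": 0,"rz": 0,"dx": 50,"dy": -180,"dz": -10,"jaw": -0.2},
    {"rx": 0,"ry": 0,"rz": 0,"dx": 50,"dy": -180,"dz": -10,"jaw": -0.2},
    {"rx": 0,"ry": 0,"rz": 0,"dx": 50,"dy": -180,"dz": -10,"jaw": -0.2},
  ],
)

```text
time_s: 25.27
tcp_pos: [0.5772, -0.0915, 0.0986]
orientation: [-0.078, 3.14, -0.002]
force: [0.4, 0.8, 0.2]
gripper_width: 0.0339
```

```bash
python3 snap.py 11 side; python3 trays.py ;python3 - <<'E'
import numpy as np
x,y,a=.4710,-.3793,-.10; print(x-.042*np.cos(a),y-.042*np.sin(a),np.pi+a)
E
python3 goal.py 0.4292 -0.3751 0.028 3.0416
```

```text
25.3167 [ 0.5776 -0.0905  0.0986] [ 0.2 -0.1  0.2] 0.03407277234679653
top medium 0.62 x 0.4703 y -0.3782 yaw -0.123 err 0.084
top medium 0.57 x 0.6584 y 0.0954 yaw 0.062 err 0.094
top large 0.7 x 0.6507 y 0.1779 yaw 0.053 err 0.088
top large 0.58 x 0.5591 y 0.0983 yaw -0.482 err 0.888
side small 0.72 x 0.4643 y -0.1434 yaw 0.353 err 0.126
side medium 0.92 x 0.4722 y -0.3810 yaw -0.116 err 0.064
side medium 0.49 x 0.6590 y 0.1142 yaw -0.001 err 0.634
side large 0.62 x 0.5442 y 0.1745 yaw 0.050 err 0.447
25.7167
0.4292098250583229 -0.37510699650083323 3.041592653589793
shift [ 163.5 -277.1   70.6] turn [-1.300e-03 -1.000e-04  1.533e-01] now [ 0.5777 -0.0895  0.0983] w 0.0343 t 25.7167 rows>= 7.9
```

View pics/side11.png

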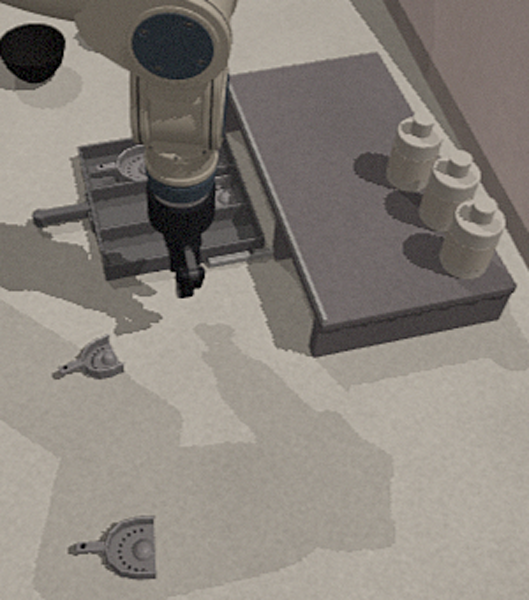

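Request:
arm_command(
  moves=[
    {"rx": 0,"ry": 0,"rz": 0.08,"dx": 18,"dy": -30,"dz": 0,"jaw": -0.2},
    {"rx": 0,"ry": 0,"rz": 0.155,"dx": 39,"dy": -65,"dz": 0,"jaw": -0.2},
    {"rx": 0,"ry": 0,"rz": 0.155,"dx": 59,"dy": -100,"dz": 0,"jaw": -0.2},
    {"rx": 0,"ry": 0,"rz": 0.155,"dx": 80,"dy": -135,"dz": 0,"jaw": -0.2},
    {"rx": 0,"ry": 0,"rz": 0.155,"dx": 100,"dy": -170,"dz": 0,"jaw": -0.2},
    {"rx": 0,"ry": 0,"rz": 0.155,"dx": 121,"dy": -205,"dz": 0,"jaw": -0.2},
    {"rx": 0,"ry": 0,"rz": 0.155,"dx": 141,"dy": -240,"dz": 0,"jaw": -0.2},
    {"rx": 0,"ry": 0,"rz": 0.155,"dx": 156,"dy": -265,"dz": 0,"jaw": -0.2},
    {"rx": 0,"ry": 0,"rz": 0.155,"dx": 163,"dy": -277,"dz": 5,"jaw": -0.2},
    {"rx": 0,"ry": 0,"rz": 0.155,"dx": 163,"dy": -277,"dz": 25,"jaw": -0.2},
    {"rx": 0,"ry": 0,"rz": 0.155,"dx": 163,"dy": -277,"dz": 45,"jaw": -0.2},
    {"rx": 0,"ry": 0,"rz": 0.155,"dx": 163,"dy": -277,"dz": 45,"jaw": -0.2},
    {"rx": 0,"ry": 0,"rz": 0.155,"dx": 163,"dy": -277,"dz": 45,"jaw": -0.2},
  ],
)

```text
time_s: 26.8
tcp_pos: [0.429, -0.3744, 0.053]
orientation: [-0.16, -3.136, -0.001]
force: [0.5, 0.0, 0.1]
gripper_width: 0.0341
```

```bash
python3 goal.py 0.4292 -0.3751 0.028 3.0366
```

```text
shift [-0.3 -0.6 25. ] turn [ 0.0005 -0.0017  0.0027] now [ 0.429  -0.3744  0.053 ] w 0.0341 t 26.8 rows>= 0.6
```

Request:
arm_command(
  moves=[
    {"rx": 0,"ry": 0,"rz": 0,"dx": 0,"dy": 0,"dz": 12,"jaw": -0.2},
    {"rx": 0,"ry": 0,"rz": 0,"dx": 0,"dy": 0,"dz": 22,"jaw": -0.2},
    {"rx": 0,"ry": 0,"rz": 0,"dx": 0,"dy": 0,"dz": 25,"jaw": -0.2},
    {"rx": 0,"ry": 0,"rz": 0,"dx": 0,"dy": 0,"dz": 25,"jaw": -0.2},
    {"rx": 0,"ry": 0,"rz": 0,"dx": 0,"dy": 0,"dz": 25,"jaw": -1},
    {"rx": 0,"ry": 0,"rz": 0,"dx": 0,"dy": 0,"dz": 25,"jaw": -1},
    {"rx": 0,"ry": 0,"rz": 0,"dx": 0,"dy": 0,"dz": 25,"jaw": -1},
    {"rx": 0,"ry": 0,"rz": 0,"dx": 0,"dy": 0,"dz": 25,"jaw": -1},
    {"rx": 0,"ry": 0,"rz": 0,"dx": 0,"dy": 0,"dz": 25,"jaw": -1},
    {"rx": 0,"ry": 0,"rz": 0,"dx": 0,"dy": 0,"dz": 10,"jaw": -1},
    {"rx": 0,"ry": 0,"rz": 0,"dx": 0,"dy": 0,"dz": -10,"jaw": -1},
    {"rx": 0,"ry": 0,"rz": 0,"dx": 0,"dy": 0,"dz": -27,"jaw": -1},
    {"rx": 0,"ry": 0,"rz": 0,"dx": 0,"dy": 0,"dz": -35,"jaw": -1},
    {"rx": 0,"ry": 0,"rz": 0,"dx": 0,"dy": 0,"dz": -35,"jaw": -1},
    {"rx": 0,"ry": 0,"rz": 0,"dx": 0,"dy": 0,"dz": -35,"jaw": -1},
  ],
)

```text
time_s: 28.05
tcp_pos: [0.4291, -0.3754, 0.0884]
orientation: [0.161, 3.137, -0.002]
force: [-0.1, -0.1, -1.0]
gripper_width: 0.008
```

```bash
python3 place.py medium 122 -42 0.088
```

```text
shift [-4.740e+01  4.701e+02 -3.000e-01] turn [-1.500e-03  1.000e-04 -1.548e-01] now [ 0.4291 -0.3754  0.0884] w 0.008 t 28.05 rows>= 11.3
[0.5245 0.0874]
```

Request:
arm_command(
  moves=[
    {"rx": 0,"ry": 0,"rz": -0.02,"dx": -2,"dy": 15,"dz": 0,"jaw": -1},
    {"rx": 0,"ry": 0,"rz": -0.04,"dx": -5,"dy": 45,"dz": 0,"jaw": -1},
    {"rx": 0,"ry": 0,"rz": -0.06,"dx": -8,"dy": 80,"dz": 0,"jaw": -1},
    {"rx": 0,"ry": 0,"rz": -0.08,"dx": -12,"dy": 117,"dz": 0,"jaw": -1},
    {"rx": 0,"ry": 0,"rz": -0.1,"dx": -16,"dy": 155,"dz": 0,"jaw": -1},
    {"rx": 0,"ry": 0,"rz": -0.12,"dx": -19,"dy": 193,"dz": 0,"jaw": -1},
    {"rx": 0,"ry": 0,"rz": -0.14,"dx": -23,"dy": 231,"dz": 0,"jaw": -1},
    {"rx": 0,"ry": 0,"rz": -0.155,"dx": -27,"dy": 269,"dz": 0,"jaw": -1},
    {"rx": 0,"ry": 0,"rz": -0.155,"dx": -31,"dy": 307,"dz": 0,"jaw": -1},
    {"rx": 0,"ry": 0,"rz": -0.155,"dx": -35,"dy": 345,"dz": 0,"jaw": -1},
    {"rx": 0,"ry": 0,"rz": -0.155,"dx": -39,"dy": 383,"dz": 0,"jaw": -1},
    {"rx": 0,"ry": 0,"rz": -0.155,"dx": -43,"dy": 420,"dz": 0,"jaw": -1},
    {"rx": 0,"ry": 0,"rz": -0.155,"dx": -46,"dy": 452,"dz": 0,"jaw": -1},
    {"rx": 0,"ry": 0,"rz": -0.155,"dx": -47,"dy": 470,"dz": 0,"jaw": -1},
    {"rx": 0,"ry": 0,"rz": -0.155,"dx": -47,"dy": 470,"dz": 0,"jaw": -1},
    {"rx": 0,"ry": 0,"rz": -0.155,"dx": -47,"dy": 470,"dz": 0,"jaw": -1},
  ],
)

```text
time_s: 29.38
tcp_pos: [0.5232, 0.0886, 0.0869]
orientation: [0.087, -3.138, 0.002]
force: [-0.4, 0.2, -0.2]
gripper_width: 0.0085
```

```bash
python3 place.py medium 122 -42 0.033; python3 snap.py 12 side
```

```text
shift [-1.4 -1.2 53.9] turn [-0.0013 -0.0022  0.0033] now [0.5232 0.0886 0.0869] w 0.0085 t 29.3833 rows>= 1.3
[0.5245 0.0874]
29.4333 [0.5232 0.0876 0.0871] [ 0.3 -1.4 -0.5] 0.008274351717959226
```

View pics/side12.png

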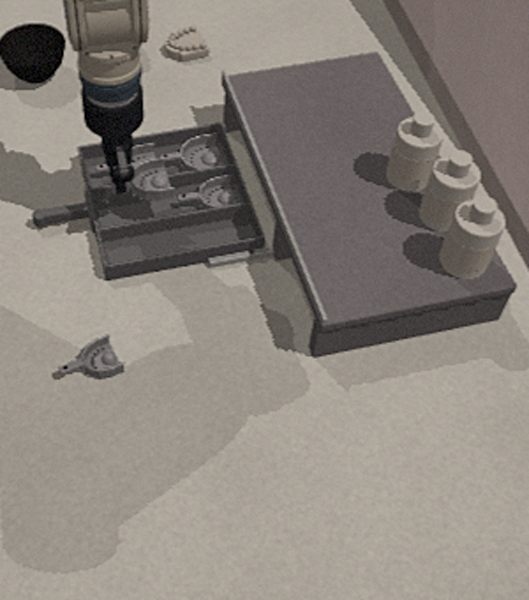

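Request:
arm_command(
  moves=[
    {"rx": 0,"ry": 0,"rz": 0,"dx": 0,"dy": -1,"dz": 12,"jaw": -1},
    {"rx": 0,"ry": 0,"rz": 0,"dx": 0,"dy": -1,"dz": 28,"jaw": -1},
    {"rx": 0,"ry": 0,"rz": 0,"dx": 0,"dy": -1,"dz": 42,"jaw": -1},
    {"rx": 0,"ry": 0,"rz": 0,"dx": 0,"dy": -1,"dz": 50,"jaw": -1},
    {"rx": 0,"ry": 0,"rz": 0,"dx": 0,"dy": -1,"dz": 55,"jaw": -1},
    {"rx": 0,"ry": 0,"rz": 0,"dx": 0,"dy": -1,"dz": 55,"jaw": -1},
    {"rx": 0,"ry": 0,"rz": 0,"dx": 0,"dy": -1,"dz": 55,"jaw": -1},
    {"rx": 0,"ry": 0,"rz": 0,"dx": 0,"dy": -1,"dz": 55,"jaw": -0.45},
    {"rx": 0,"ry": 0,"rz": 0,"dx": 0,"dy": -1,"dz": 55,"jaw": -0.45},
    {"rx": 0,"ry": 0,"rz": 0,"dx": 0,"dy": -1,"dz": 55,"jaw": -0.45},
    {"rx": 0,"ry": 0,"rz": 0,"dx": 0,"dy": -1,"dz": 35,"jaw": -0.45},
    {"rx": 0,"ry": 0,"rz": 0,"dx": 0,"dy": -1,"dz": 5,"jaw": -0.45},
    {"rx": 0,"ry": 0,"rz": 0,"dx": 0,"dy": 20,"dz": -10,"jaw": -0.45},
    {"rx": 0,"ry": 0,"rz": 0,"dx": 0,"dy": 60,"dz": -10,"jaw": -0.45},
    {"rx": 0,"ry": 0,"rz": 0,"dx": 0,"dy": 100,"dz": -10,"jaw": -0.2},
    {"rx": 0,"ry": 0,"rz": 0,"dx": 0,"dy": 140,"dz": -10,"jaw": -0.2},
    {"rx": 0,"ry": 0,"rz": 0,"dx": 0,"dy": 140,"dz": -10,"jaw": -0.2},
    {"rx": 0,"ry": 0,"rz": 0,"dx": 0,"dy": 140,"dz": -10,"jaw": -0.2},
  ],
)

```text
time_s: 30.93
tcp_pos: [0.5164, 0.2292, 0.0979]
orientation: [-0.088, 3.14, -0.002]
force: [0.0, 0.0, 0.3]
gripper_width: 0.0342
```

```bash
python3 snap.py 13 top; python3 trays.py
python3 - <<'E'
import numpy as np
x,y,a=.4662,-.143,.30; print(x-.037*np.cos(a),y-.037*np.sin(a),np.pi+a)
E
python3 goal.py 0.4309 -0.1539 0.028 3.4416
```

```text
30.9833 [0.5165 0.2279 0.0978] [ 0.6  0.  -0.2] 0.0339999939859769
top small 0.74 x 0.4658 y -0.1417 yaw 0.286 err 0.080
top medium 0.73 x 0.6582 y 0.0946 yaw 0.067 err 0.093
top medium 0.6 x 0.5655 y 0.0891 yaw 0.027 err 0.096
top medium 0.53 x 0.6512 y 0.1790 yaw 0.067 err 0.171
top large 0.82 x 0.5568 y 0.1728 yaw 0.063 err 0.161
top large 0.75 x 0.6499 y 0.1772 yaw 0.043 err 0.124
side small 0.72 x 0.4653 y -0.1446 yaw 0.308 err 0.126
side medium 0.93 x 0.6607 y 0.0971 yaw 0.113 err 0.282
side medium 0.78 x 0.5647 y 0.0899 yaw 0.036 err 0.302
side large 0.96 x 0.6495 y 0.1787 yaw 0.032 err 0.270
side large 0.79 x 0.5558 y 0.1751 yaw 0.073 err 0.211
31.3833
0.43085254990235256 -0.15393424764646954 3.441592653589793
shift [ 105.4 -375.3   70.5] turn [-1.300e-03 -2.000e-04 -2.491e-01] now [0.5171 0.2263 0.098 ] w 0.0344 t 31.3833 rows>= 9.5
```

View pics/top13.png

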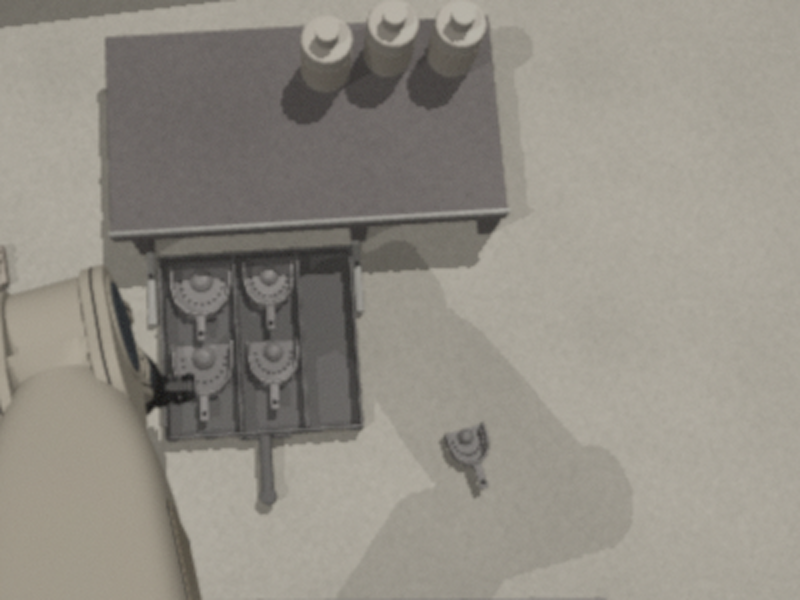

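Request:
arm_command(
  moves=[
    {"rx": 0,"ry": 0,"rz": -0.05,"dx": 8,"dy": -30,"dz": 0,"jaw": -0.2},
    {"rx": 0,"ry": 0,"rz": -0.1,"dx": 18,"dy": -65,"dz": 0,"jaw": -0.2},
    {"rx": 0,"ry": 0,"rz": -0.15,"dx": 28,"dy": -100,"dz": 0,"jaw": -0.2},
    {"rx": 0,"ry": 0,"rz": -0.2,"dx": 38,"dy": -135,"dz": 0,"jaw": -0.2},
    {"rx": 0,"ry": 0,"rz": -0.247,"dx": 48,"dy": -170,"dz": 0,"jaw": -0.2},
    {"rx": 0,"ry": 0,"rz": -0.247,"dx": 58,"dy": -205,"dz": 0,"jaw": -0.2},
    {"rx": 0,"ry": 0,"rz": -0.247,"dx": 68,"dy": -240,"dz": 0,"jaw": -0.2},
    {"rx": 0,"ry": 0,"rz": -0.247,"dx": 78,"dy": -275,"dz": 0,"jaw": -0.2},
    {"rx": 0,"ry": 0,"rz": -0.247,"dx": 88,"dy": -310,"dz": 0,"jaw": -0.2},
    {"rx": 0,"ry": 0,"rz": -0.247,"dx": 98,"dy": -345,"dz": 0,"jaw": -0.2},
    {"rx": 0,"ry": 0,"rz": -0.247,"dx": 104,"dy": -367,"dz": 0,"jaw": -0.2},
    {"rx": 0,"ry": 0,"rz": -0.247,"dx": 106,"dy": -375,"dz": 5,"jaw": -0.2},
    {"rx": 0,"ry": 0,"rz": -0.247,"dx": 106,"dy": -375,"dz": 25,"jaw": -0.2},
    {"rx": 0,"ry": 0,"rz": -0.247,"dx": 106,"dy": -375,"dz": 45,"jaw": -0.2},
    {"rx": 0,"ry": 0,"rz": -0.247,"dx": 106,"dy": -375,"dz": 45,"jaw": -0.2},
    {"rx": 0,"ry": 0,"rz": -0.247,"dx": 106,"dy": -375,"dz": 45,"jaw": -0.2},
  ],
)

```text
time_s: 32.72
tcp_pos: [0.43, -0.1523, 0.0529]
orientation: [0.468, -3.104, -0.001]
force: [0.1, -0.1, 0.7]
gripper_width: 0.0341
```

```bash
python3 goal.py 0.4304 -0.1538 0.028 3.4386
```

```text
shift [-0.  -1.6 24.9] turn [ 0.0007 -0.002   0.0023] now [ 0.43   -0.1523  0.0529] w 0.0341 t 32.7167 rows>= 0.6
```

Request:
arm_command(
  moves=[
    {"rx": 0,"ry": 0,"rz": 0,"dx": 0,"dy": -1,"dz": 12,"jaw": -0.2},
    {"rx": 0,"ry": 0,"rz": 0,"dx": 0,"dy": -1,"dz": 22,"jaw": -0.2},
    {"rx": 0,"ry": 0,"rz": 0,"dx": 0,"dy": -1,"dz": 25,"jaw": -0.2},
    {"rx": 0,"ry": 0,"rz": 0,"dx": 0,"dy": -1,"dz": 25,"jaw": -0.2},
    {"rx": 0,"ry": 0,"rz": 0,"dx": 0,"dy": -1,"dz": 25,"jaw": -1},
    {"rx": 0,"ry": 0,"rz": 0,"dx": 0,"dy": -1,"dz": 25,"jaw": -1},
    {"rx": 0,"ry": 0,"rz": 0,"dx": 0,"dy": -1,"dz": 25,"jaw": -1},
    {"rx": 0,"ry": 0,"rz": 0,"dx": 0,"dy": -1,"dz": 25,"jaw": -1},
    {"rx": 0,"ry": 0,"rz": 0,"dx": 0,"dy": -1,"dz": 25,"jaw": -1},
    {"rx": 0,"ry": 0,"rz": 0,"dx": 0,"dy": -1,"dz": 10,"jaw": -1},
    {"rx": 0,"ry": 0,"rz": 0,"dx": 0,"dy": -1,"dz": -10,"jaw": -1},
    {"rx": 0,"ry": 0,"rz": 0,"dx": 0,"dy": -1,"dz": -27,"jaw": -1},
    {"rx": 0,"ry": 0,"rz": 0,"dx": 0,"dy": -1,"dz": -35,"jaw": -1},
    {"rx": 0,"ry": 0,"rz": 0,"dx": 0,"dy": -1,"dz": -35,"jaw": -1},
    {"rx": 0,"ry": 0,"rz": 0,"dx": 0,"dy": -1,"dz": -35,"jaw": -1},
  ],
)

```text
time_s: 33.97
tcp_pos: [0.4309, -0.1539, 0.0884]
orientation: [-0.468, 3.106, -0.003]
force: [-1.1, -0.5, -1.6]
gripper_width: 0.0085
```

```bash
python3 place.py small 175 -37 0.088; python3 snap.py 14 side
```

```text
shift [-199.7  120.9    0.2] turn [-0.0017  0.0003  0.2472] now [ 0.4309 -0.1539  0.0884] w 0.0085 t 33.9667 rows>= 5.6
[0.5861 0.0205]
34.0167 [ 0.4305 -0.1537  0.0878] [-0.9 -0.2 -1.4] 0.008222243182374933
```

View pics/side14.png

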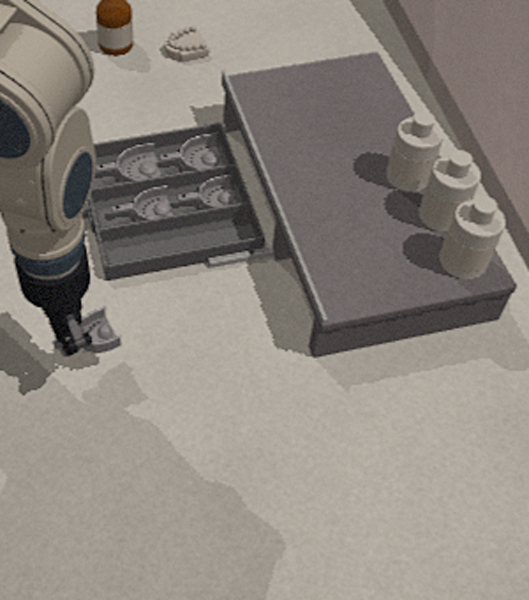

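Request:
arm_command(
  moves=[
    {"rx": 0,"ry": 0,"rz": 0.04,"dx": -12,"dy": 7,"dz": 0,"jaw": -1},
    {"rx": 0,"ry": 0,"rz": 0.08,"dx": -37,"dy": 22,"dz": 0,"jaw": -1},
    {"rx": 0,"ry": 0,"rz": 0.13,"dx": -67,"dy": 40,"dz": 0,"jaw": -1},
    {"rx": 0,"ry": 0,"rz": 0.18,"dx": -97,"dy": 59,"dz": 0,"jaw": -1},
    {"rx": 0,"ry": 0,"rz": 0.22,"dx": -127,"dy": 77,"dz": 0,"jaw": -1},
    {"rx": 0,"ry": 0,"rz": 0.247,"dx": -157,"dy": 95,"dz": 0,"jaw": -1},
    {"rx": 0,"ry": 0,"rz": 0.247,"dx": -182,"dy": 110,"dz": 0,"jaw": -1},
    {"rx": 0,"ry": 0,"rz": 0.247,"dx": -196,"dy": 118,"dz": 0,"jaw": -1},
    {"rx": 0,"ry": 0,"rz": 0.247,"dx": -200,"dy": 121,"dz": 0,"jaw": -1},
    {"rx": 0,"ry": 0,"rz": 0.247,"dx": -200,"dy": 121,"dz": 0,"jaw": -1},
    {"rx": 0,"ry": 0,"rz": 0.247,"dx": -200,"dy": 121,"dz": 0,"jaw": -1},
  ],
)

```text
time_s: 34.93
tcp_pos: [0.5854, 0.0205, 0.0871]
orientation: [0.082, -3.138, 0.002]
force: [-0.6, 0.7, -0.5]
gripper_width: 0.0085
```

```bash
python3 place.py small 175 -37 0.033; python3 snap.py 15 side
```

```text
shift [-0.8  0.  54.1] turn [-0.0012 -0.0023  0.0005] now [0.5854 0.0205 0.0871] w 0.0085 t 34.9333 rows>= 1.3
[0.5861 0.0205]
34.9833 [0.5853 0.0201 0.0874] [ 0.4 -0.9 -1. ] 0.008067981202223788
```

View pics/side15.png

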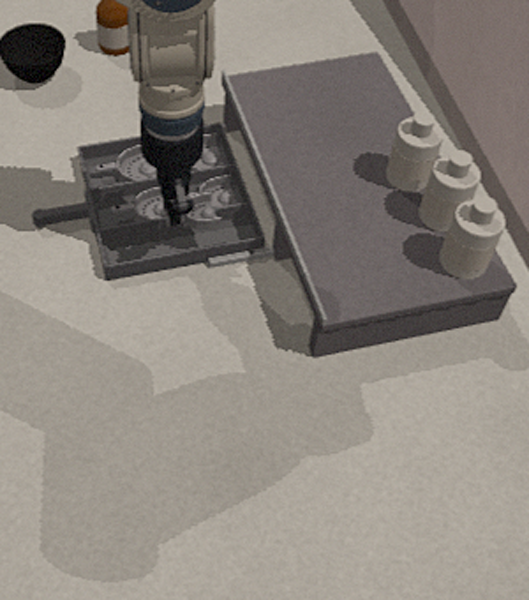

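Request:
arm_command(
  moves=[
    {"rx": 0,"ry": 0,"rz": 0,"dx": 0,"dy": 0,"dz": 12,"jaw": -1},
    {"rx": 0,"ry": 0,"rz": 0,"dx": 0,"dy": 0,"dz": 28,"jaw": -1},
    {"rx": 0,"ry": 0,"rz": 0,"dx": 0,"dy": 0,"dz": 42,"jaw": -1},
    {"rx": 0,"ry": 0,"rz": 0,"dx": 0,"dy": 0,"dz": 50,"jaw": -1},
    {"rx": 0,"ry": 0,"rz": 0,"dx": 0,"dy": 0,"dz": 55,"jaw": -1},
    {"rx": 0,"ry": 0,"rz": 0,"dx": 0,"dy": 0,"dz": 55,"jaw": -1},
    {"rx": 0,"ry": 0,"rz": 0,"dx": 0,"dy": 0,"dz": 55,"jaw": -1},
    {"rx": 0,"ry": 0,"rz": 0,"dx": 0,"dy": 0,"dz": 55,"jaw": -0.55},
    {"rx": 0,"ry": 0,"rz": 0,"dx": 0,"dy": 0,"dz": 55,"jaw": -0.55},
    {"rx": 0,"ry": 0,"rz": 0,"dx": 0,"dy": 0,"dz": 55,"jaw": -0.55},
    {"rx": 0,"ry": 0,"rz": 0,"dx": 0,"dy": 0,"dz": 35,"jaw": -0.55},
    {"rx": 0,"ry": 0,"rz": 0,"dx": 0,"dy": 0,"dz": 5,"jaw": -0.55},
    {"rx": 0,"ry": 0,"rz": 0,"dx": 0,"dy": -20,"dz": -10,"jaw": -0.55},
    {"rx": 0,"ry": 0,"rz": 0,"dx": 10,"dy": -60,"dz": -10,"jaw": -0.45},
    {"rx": 0,"ry": 0,"rz": 0,"dx": 20,"dy": -100,"dz": -10,"jaw": -0.2},
    {"rx": 0,"ry": 0,"rz": 0,"dx": 30,"dy": -140,"dz": -10,"jaw": -0.2},
    {"rx": 0,"ry": 0,"rz": 0,"dx": 40,"dy": -180,"dz": -10,"jaw": -0.2},
    {"rx": 0,"ry": 0,"rz": 0,"dx": 40,"dy": -180,"dz": -10,"jaw": -0.2},
    {"rx": 0,"ry": 0,"rz": 0,"dx": 40,"dy": -180,"dz": -10,"jaw": -0.2},
  ],
)

```text
time_s: 36.57
tcp_pos: [0.5554, -0.1634, 0.0986]
orientation: [-0.076, 3.14, -0.002]
force: [-1.0, -0.3, 0.7]
gripper_width: 0.0344
```

```bash
python3 snap.py 16 top,side
python3 - <<'E'
from h import *
print([(r['p'],plane('top',r['location'],.0)) for r in place_of('top','tote')])
im=cv2.imread('pics/top16r.png')[150:300,180:330]; cv2.imwrite('pics/t16z.png',cv2.resize(im,None,fx=4,fy=4,interpolation=2))
E
python3 goal.py 0.434 0.0946 0.100 3.1936
```

```text
36.6667 [ 0.5557 -0.1609  0.0985] [ 0.6  0.1 -0.8] 0.03420872934361566
[(0.55, array([[0.44686448, 0.10116841, 0.        ]]))]
shift [108.2 261.   -1.8] turn [-0.0011 -0.0001  0.0009] now [ 0.5559 -0.1603  0.0985] w 0.0343 t 36.7167 rows>= 6.8
```

View pics/t16z.png

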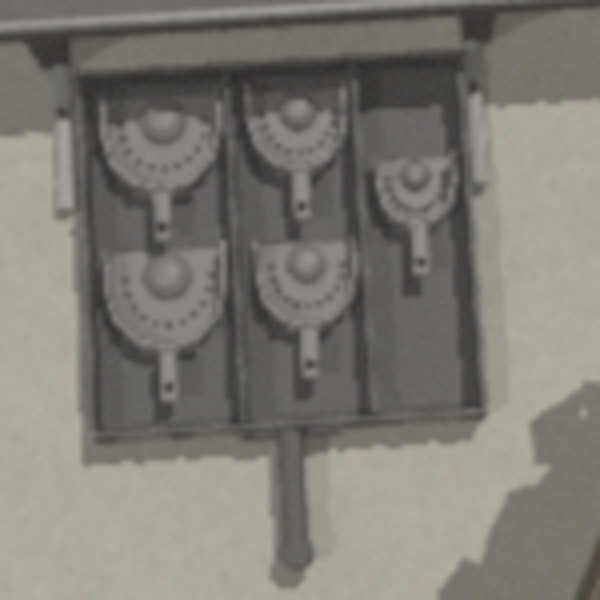

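View pics/side16.png

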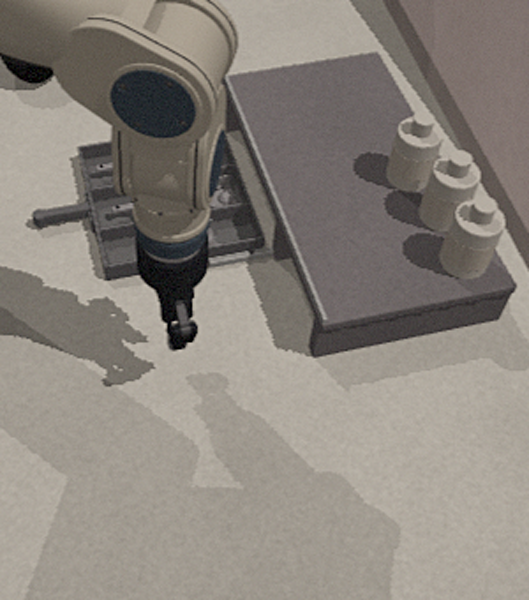

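Request:
arm_command(
  moves=[
    {"rx": 0,"ry": 0,"rz": 0,"dx": 14,"dy": 33,"dz": 0,"jaw": -0.1},
    {"rx": 0,"ry": 0,"rz": 0,"dx": 28,"dy": 68,"dz": 0,"jaw": -0.1},
    {"rx": 0,"ry": 0,"rz": 0,"dx": 43,"dy": 104,"dz": 0,"jaw": -0.1},
    {"rx": 0,"ry": 0,"rz": 0,"dx": 58,"dy": 140,"dz": 0,"jaw": -0.1},
    {"rx": 0,"ry": 0,"rz": 0,"dx": 73,"dy": 176,"dz": 0,"jaw": -0.1},
    {"rx": 0,"ry": 0,"rz": 0,"dx": 88,"dy": 212,"dz": 0,"jaw": -0.1},
    {"rx": 0,"ry": 0,"rz": 0,"dx": 101,"dy": 244,"dz": 0,"jaw": -0.1},
    {"rx": 0,"ry": 0,"rz": 0,"dx": 108,"dy": 261,"dz": 0,"jaw": -0.1},
    {"rx": 0,"ry": 0,"rz": 0,"dx": 108,"dy": 261,"dz": 10,"jaw": -0.1},
    {"rx": 0,"ry": 0,"rz": 0,"dx": 108,"dy": 261,"dz": 30,"jaw": -0.1},
    {"rx": 0,"ry": 0,"rz": 0,"dx": 108,"dy": 261,"dz": 50,"jaw": -0.1},
    {"rx": 0,"ry": 0,"rz": 0,"dx": 108,"dy": 261,"dz": 65,"jaw": -0.1},
    {"rx": 0,"ry": 0,"rz": 0,"dx": 108,"dy": 261,"dz": 69,"jaw": -0.1},
    {"rx": 0,"ry": 0,"rz": 0,"dx": 108,"dy": 261,"dz": 69,"jaw": -0.1},
    {"rx": 0,"ry": 0,"rz": 0,"dx": 108,"dy": 261,"dz": 69,"jaw": -1},
    {"rx": 0,"ry": 0,"rz": 0,"dx": 108,"dy": 261,"dz": 69,"jaw": -1},
    {"rx": 0,"ry": 0,"rz": 0,"dx": 108,"dy": 261,"dz": 69,"jaw": -1},
    {"rx": 0,"ry": 0,"rz": 0,"dx": 108,"dy": 261,"dz": 69,"jaw": -1},
    {"rx": 0,"ry": 0,"rz": 0,"dx": 108,"dy": 261,"dz": 69,"jaw": -1},
    {"rx": 0,"ry": 0,"rz": 0,"dx": 108,"dy": 261,"dz": 69,"jaw": -1},
  ],
)

```text
time_s: 38.38
tcp_pos: [0.4348, 0.0942, 0.0302]
orientation: [-0.083, 3.139, -0.001]
force: [-2.2, 2.6, 6.0]
gripper_width: 0.0125
```

```bash
python3 goal.py 0.624 0.1052 0.029 3.1966;python3 snap.py 17 side
```

```text
shift [-189.5    1.     1.5] turn [-0.0005  0.0017 -0.0023] now [0.4348 0.0942 0.0302] w 0.0125 t 38.3833 rows>= 4.5
38.4333 [0.4348 0.0942 0.0302] [-2.1  3.2  6.1] 0.012546932427086915
```

View pics/side17.png

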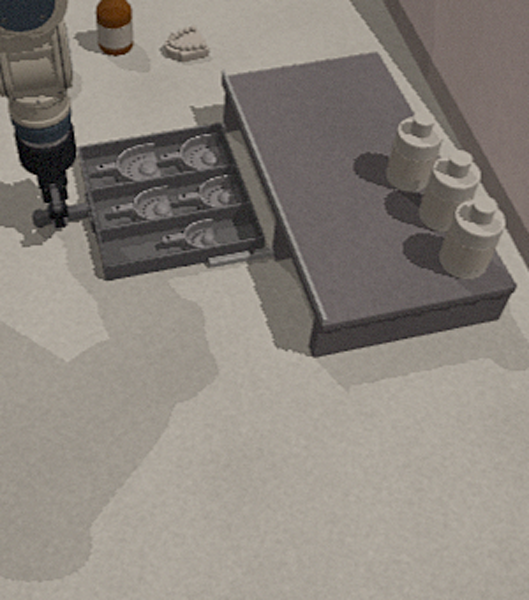

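Request:
arm_command(
  moves=[
    {"rx": 0,"ry": 0,"rz": 0,"dx": -3,"dy": 0,"dz": 0,"jaw": -1},
    {"rx": 0,"ry": 0,"rz": 0,"dx": -9,"dy": 0,"dz": 0,"jaw": -1},
    {"rx": 0,"ry": 0,"rz": 0,"dx": -18,"dy": 0,"dz": 0,"jaw": -1},
    {"rx": 0,"ry": 0,"rz": 0,"dx": -28,"dy": 0,"dz": 0,"jaw": -1},
    {"rx": 0,"ry": 0,"rz": 0,"dx": -39,"dy": 0,"dz": 0,"jaw": -1},
    {"rx": 0,"ry": 0,"rz": 0,"dx": -50,"dy": 0,"dz": 0,"jaw": -1},
    {"rx": 0,"ry": 0,"rz": 0,"dx": -61,"dy": 0,"dz": 0,"jaw": -1},
    {"rx": 0,"ry": 0,"rz": 0,"dx": -72,"dy": 0,"dz": 0,"jaw": -1},
    {"rx": 0,"ry": 0,"rz": 0,"dx": -83,"dy": 0,"dz": 0,"jaw": -1},
    {"rx": 0,"ry": 0,"rz": 0,"dx": -94,"dy": 0,"dz": 0,"jaw": -1},
    {"rx": 0,"ry": 0,"rz": 0,"dx": -105,"dy": 1,"dz": 0,"jaw": -1},
    {"rx": 0,"ry": 0,"rz": 0,"dx": -116,"dy": 1,"dz": 0,"jaw": -1},
    {"rx": 0,"ry": 0,"rz": 0,"dx": -127,"dy": 1,"dz": 0,"jaw": -1},
    {"rx": 0,"ry": 0,"rz": 0,"dx": -138,"dy": 1,"dz": 0,"jaw": -1},
    {"rx": 0,"ry": 0,"rz": 0,"dx": -149,"dy": 1,"dz": 0,"jaw": -1},
    {"rx": 0,"ry": 0,"rz": 0,"dx": -160,"dy": 1,"dz": 0,"jaw": -1},
    {"rx": 0,"ry": 0,"rz": 0,"dx": -170,"dy": 1,"dz": 0,"jaw": -1},
    {"rx": 0,"ry": 0,"rz": 0,"dx": -178,"dy": 1,"dz": 0,"jaw": -1},
    {"rx": 0,"ry": 0,"rz": 0,"dx": -184,"dy": 1,"dz": 0,"jaw": -1},
    {"rx": 0,"ry": 0,"rz": 0,"dx": -186,"dy": 1,"dz": 0,"jaw": -1},
  ],
)

```text
time_s: 40.1
tcp_pos: [0.6188, 0.1045, 0.0302]
orientation: [0.082, -3.138, 0.002]
force: [-14.9, -0.3, 15.5]
gripper_width: 0.0126
```

```bash
python3 snap.py 18 top,side
```

```text
40.2 [0.6189 0.1045 0.0302] [-8.  -0.6 10.1] 0.01302355963411051
```

View pics/side18.png

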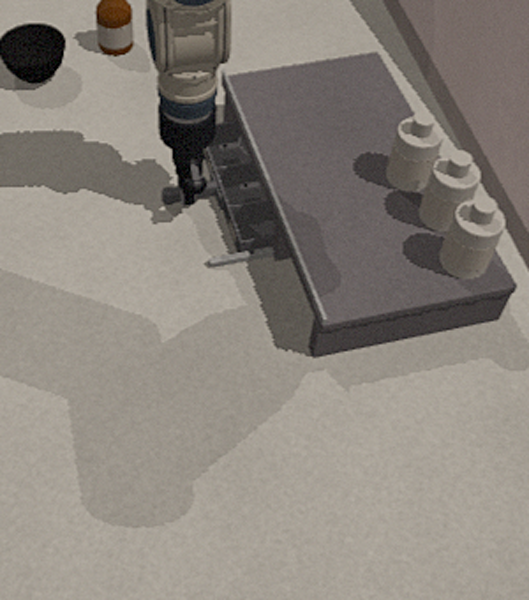

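Request:
arm_command(
  moves=[
    {"rx": 0,"ry": 0,"rz": 0,"dx": -3,"dy": 0,"dz": -1,"jaw": -1},
    {"rx": 0,"ry": 0,"rz": 0,"dx": -7,"dy": 0,"dz": -1,"jaw": -1},
    {"rx": 0,"ry": 0,"rz": 0,"dx": -12,"dy": 0,"dz": -1,"jaw": -1},
    {"rx": 0,"ry": 0,"rz": 0,"dx": -17,"dy": 0,"dz": -1,"jaw": -1},
    {"rx": 0,"ry": 0,"rz": 0,"dx": -21,"dy": 0,"dz": -1,"jaw": -1},
    {"rx": 0,"ry": 0,"rz": 0,"dx": -24,"dy": 0,"dz": -1,"jaw": -1},
    {"rx": 0,"ry": 0,"rz": 0,"dx": -26,"dy": 0,"dz": -1,"jaw": -1},
    {"rx": 0,"ry": 0,"rz": 0,"dx": -26,"dy": 0,"dz": -1,"jaw": -1},
    {"rx": 0,"ry": 0,"rz": 0,"dx": -26,"dy": 0,"dz": -1,"jaw": -1},
  ],
)

```text
time_s: 40.95
tcp_pos: [0.6457, 0.1059, 0.0303]
orientation: [0.082, -3.14, 0.002]
force: [-4.9, -0.2, 1.3]
gripper_width: 0.0124
```

Request:
arm_command(
  moves=[
    {"rx": 0,"ry": 0,"rz": 0,"dx": -1,"dy": 0,"dz": 0,"jaw": -1},
    {"rx": 0,"ry": 0,"rz": 0,"dx": -2,"dy": 0,"dz": 0,"jaw": -1},
    {"rx": 0,"ry": 0,"rz": 0,"dx": -3,"dy": 0,"dz": 0,"jaw": -1},
    {"rx": 0,"ry": 0,"rz": 0,"dx": -4,"dy": 0,"dz": 0,"jaw": -1},
    {"rx": 0,"ry": 0,"rz": 0,"dx": -4,"dy": 0,"dz": 0,"jaw": -1},
  ],
)

```text
time_s: 41.37
tcp_pos: [0.6494, 0.106, 0.0303]
orientation: [0.082, -3.139, 0.002]
force: [-6.3, -0.1, 2.9]
gripper_width: 0.0129
```

Request:
arm_command(
  moves=[
    {"rx": 0,"ry": 0,"rz": 0,"dx": -1,"dy": 0,"dz": 0,"jaw": -1},
    {"rx": 0,"ry": 0,"rz": 0,"dx": -2,"dy": 0,"dz": 0,"jaw": -1},
    {"rx": 0,"ry": 0,"rz": 0,"dx": -3,"dy": 0,"dz": 0,"jaw": -1},
    {"rx": 0,"ry": 0,"rz": 0,"dx": -3,"dy": 0,"dz": 0,"jaw": -1},
  ],
)

```text
time_s: 41.7
tcp_pos: [0.6524, 0.1062, 0.0303]
orientation: [0.082, -3.139, 0.002]
force: [-6.6, -0.6, 3.0]
gripper_width: 0.0126
```

Request:
arm_command(
  moves=[
    {"rx": 0,"ry": 0,"rz": 0,"dx": -1,"dy": 0,"dz": 0,"jaw": -1},
    {"rx": 0,"ry": 0,"rz": 0,"dx": -2,"dy": 0,"dz": 0,"jaw": -1},
    {"rx": 0,"ry": 0,"rz": 0,"dx": -2,"dy": 0,"dz": 0,"jaw": -1},
  ],
)

```text
time_s: 41.95
tcp_pos: [0.6544, 0.1064, 0.0303]
orientation: [0.082, -3.139, 0.002]
force: [-7.0, -1.2, 3.1]
gripper_width: 0.0126
```

Request:
arm_command(
  moves=[
    {"rx": 0,"ry": 0,"rz": 0,"dx": -1,"dy": 0,"dz": 0,"jaw": -1},
    {"rx": 0,"ry": 0,"rz": 0,"dx": -2,"dy": 0,"dz": 0,"jaw": -1},
    {"rx": 0,"ry": 0,"rz": 0,"dx": -2,"dy": 0,"dz": 0,"jaw": -1},
  ],
)

```text
time_s: 42.2
tcp_pos: [0.6546, 0.1064, 0.0303]
orientation: [0.082, -3.136, 0.002]
force: [-15.7, -1.4, 9.0]
gripper_width: 0.0125
```

Request:
arm_command(
  moves=[
    {"rx": 0,"ry": 0,"rz": 0,"dx": -1,"dy": 0,"dz": 0,"jaw": -1},
    {"rx": 0,"ry": 0,"rz": 0,"dx": -2,"dy": 0,"dz": 0,"jaw": -1},
    {"rx": 0,"ry": 0,"rz": 0,"dx": -2,"dy": 0,"dz": 0,"jaw": -1},
    {"rx": 0,"ry": 0,"rz": 0,"dx": -2,"dy": 0,"dz": 0,"jaw": -1},
  ],
)

```text
time_s: 42.53
tcp_pos: [0.6547, 0.1064, 0.0302]
orientation: [0.082, -3.132, 0.003]
force: [-24.6, -1.9, 13.5]
gripper_width: 0.0127
```

```bash
python3 snap.py 19 side
python3 - <<'E'
import cv2
p=cv2.imread('pics/side19r.png')[120:260,240:380]; cv2.imwrite('pics/s19z.png',cv2.resize(p,None,fx=4,fy=4,interpolation=2))
E
```

```text
42.5833 [0.6547 0.1064 0.0302] [-24.2  -1.4  14. ] 0.012401310218383973
```

View pics/s19z.png

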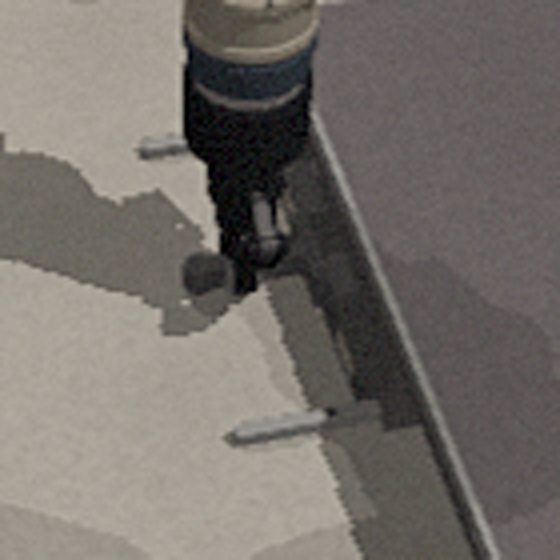

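Request:
arm_command(
  moves=[
    {"rx": 0,"ry": 0,"rz": 0,"dx": 2,"dy": 0,"dz": 0,"jaw": -1},
    {"rx": 0,"ry": 0,"rz": 0,"dx": 2,"dy": 0,"dz": 0,"jaw": -1},
    {"rx": 0,"ry": 0,"rz": 0,"dx": 2,"dy": 0,"dz": 0,"jaw": -0.3},
    {"rx": 0,"ry": 0,"rz": 0,"dx": 2,"dy": 0,"dz": 0,"jaw": -0.2},
    {"rx": 0,"ry": 0,"rz": 0,"dx": 2,"dy": 0,"dz": 0,"jaw": -0.2},
    {"rx": 0,"ry": 0,"rz": 0,"dx": 2,"dy": 0,"dz": 0,"jaw": -0.2},
    {"rx": 0,"ry": 0,"rz": 0,"dx": 4,"dy": 0,"dz": -15,"jaw": -0.2},
    {"rx": 0,"ry": 0,"rz": 0,"dx": 4,"dy": 0,"dz": -40,"jaw": -0.2},
    {"rx": 0,"ry": 0,"rz": 0,"dx": 6,"dy": 0,"dz": -70,"jaw": -0.2},
    {"rx": 0,"ry": 0,"rz": 0,"dx": 20,"dy": 0,"dz": -100,"jaw": -0.2},
    {"rx": 0,"ry": 0,"rz": 0,"dx": 50,"dy": 0,"dz": -120,"jaw": -0.2},
    {"rx": 0,"ry": 0,"rz": 0,"dx": 80,"dy": -30,"dz": -130,"jaw": -0.2},
    {"rx": 0,"ry": 0,"rz": 0,"dx": 110,"dy": -70,"dz": -130,"jaw": -0.2},
    {"rx": 0,"ry": 0,"rz": 0,"dx": 130,"dy": -110,"dz": -130,"jaw": -0.2},
    {"rx": 0,"ry": 0,"rz": 0,"dx": 130,"dy": -150,"dz": -130,"jaw": -0.2},
    {"rx": 0,"ry": 0,"rz": 0,"dx": 130,"dy": -190,"dz": -130,"jaw": -0.2},
    {"rx": 0,"ry": 0,"rz": 0,"dx": 130,"dy": -230,"dz": -130,"jaw": -0.2},
    {"rx": 0,"ry": 0,"rz": 0,"dx": 130,"dy": -270,"dz": -130,"jaw": -0.2},
    {"rx": 0,"ry": 0,"rz": 0,"dx": 130,"dy": -300,"dz": -130,"jaw": -0.2},
    {"rx": 0,"ry": 0,"rz": 0,"dx": 130,"dy": -300,"dz": -130,"jaw": -0.2},
  ],
)

```text
time_s: 44.25
tcp_pos: [0.5453, -0.2059, 0.1603]
orientation: [-0.074, 3.14, -0.006]
force: [-0.3, 0.5, -0.4]
gripper_width: 0.0343
```

```bash
python3 snap.py 20 top,side
python3 - <<'E'
import cv2
p=cv2.imread('pics/side20r.png')[120:260,240:380]; q=cv2.imread('pics/top20r.png')[120:230,170:320]
cv2.imwrite('pics/s20z.png',cv2.resize(p,None,fx=4,fy=4,interpolation=2)); cv2.imwrite('pics/t20z.png',cv2.resize(q,None,fx=5,fy=5,interpolation=2))
E
```

```text
44.35 [ 0.5448 -0.2012  0.1602] [ 0.4  0.2 -0.9] 0.0343375229029981
```

View pics/s20z.png

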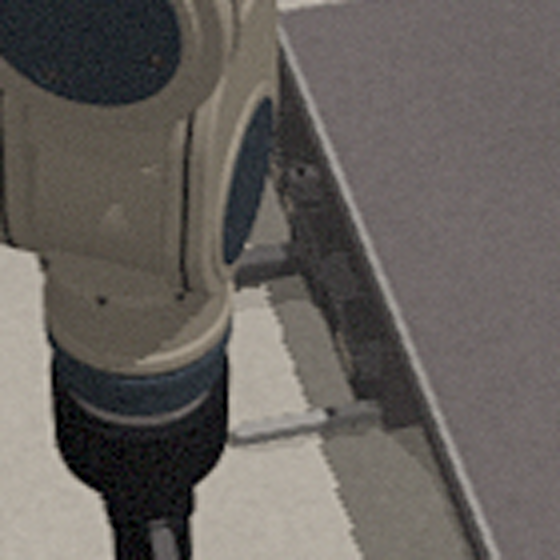

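View pics/t20z.png

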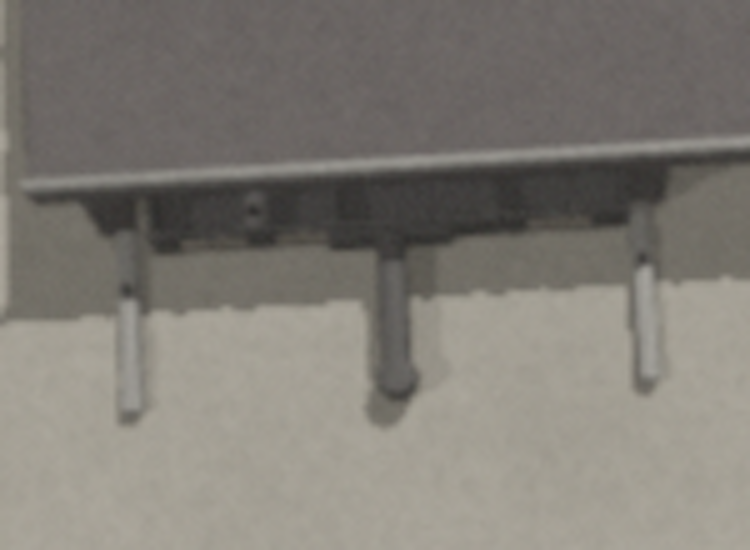

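View pics/top20r.png

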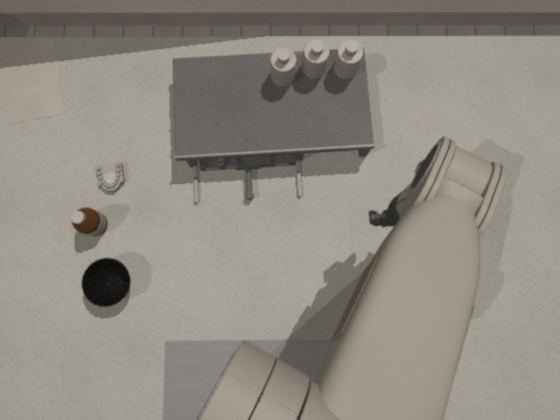

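Run:
```python
from h import *
o=np.array([170,120])
f=lambda q,z:plane('top',np.array(q)/5+o,z)
print('runner',f([(130,418),(647,388)],.012),'boss end',f([(397,398)],.026), 'at start boss', plane('top',[(248.8,212)],.026))
print('edge',f([(25,190),(750,148)],.08))
print('box front low edge',f([(170,250),(610,225)],.0), 'top',f([(170,236),(600,212)],.03))
```

```text
runner [[ 0.60847089  0.23331034  0.012     ]
 [ 0.62190769 -0.01479659  0.012     ]] boss end [[0.61501142 0.1047369  0.026     ]] at start boss [[0.58520703 0.10606039 0.026     ]]
edge [[ 0.70301197  0.27327199  0.08      ]
 [ 0.72160434 -0.06037503  0.08      ]]
box front low edge [[0.69404908 0.21732336 0.        ]
 [0.70571249 0.00167743 0.        ]] top [[0.69356033 0.21328679 0.03      ]
 [0.70449633 0.00752763 0.03      ]]
```

```bash
python3 -c "
from rig import *
print(close_job())"
```

```text
the job is handed in; nothing more can be done
None
```

The job is done and handed in at about 44 s of the 210 s allowed. I drew the tote out by its handle and laid all five trays flat and open side up in their compartments. There were two large and two medium, each pair one behind the other, and one small. I then slid the tote back home.

- **Tote out:** its back wall cleared the shelf edge by about 13 mm.
- **Trays:** after the last placing, the top picture showed all five in the right compartments. I could not look at them individually once the tote was back under the shelf.
- **Tote home:** the tote stopped firmly when the push rose to about 25 N. In the final top picture the handle's end is level with the runner ends to within about 1 mm, which is where it should be when fully home.
- **Bowl, plaster model and bottle:** I did not touch them. In the final top picture they are where they started, and the arm is clear of everything.
- **Disagreements:** the two cameras differed by 2–3 mm on tray positions. On the tote's sideways position they differed by up to about 13 mm from hand-picked corners. For the tote I went by where its handle sat in the grip, and all trays still fitted. I saw no slackened grip and no tray knocked aside.

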